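Rake out the ledge joint in the bath enclosure

TASK

First shut the water off fully at the red valve handle, then clear every toiletry lying on the ledge panel into the green basket. With the orange rake, its tip down inside the open joint, rake the joint slowly (about 2 cm a second) from the red dot round the corner to the blue dot while the water stays shut. Then turn the water half on, handle over the yellow dot, with the rake laid back in its cradle as it was, and leave the other things on the plank where they stand.

Things in the scene. Friction and masses are not known exactly. Their poses are not given: they have to be found in the camera images.
- panel: Fixed ledge panel, x -120 to 100, y -120 to 120 mm, top 16 mm above its origin (centre of underside). A black-bottomed open joint 14 mm wide, 8 mm deep, parts the brown plywood border from the white inset: along +x at y = -50 mm, square corner at (50, -50), then along +y at x = 50 mm, running out at the edges. Raking goes from (-70, -50) by the red dot to (50, 70) by the blue dot.
- seam0 (a point): Where raking starts, by the red dot: centre line of the joint, on the joint's floor (8 mm below the panel's top face); panel coordinates (-70, -50) mm.
- seam2 (a point): Point on the joint's floor, panel (10, -50) mm.
- seam3 (a point): Corner of the joint, on its floor, panel (50, -50) mm.
- seam4 (a point): Point on the joint's floor, panel (50, -10) mm.
- seam5 (a point): Point on the joint's floor, panel (50, 30) mm.
- seam6 (a point): Where raking ends, by the blue dot, on the joint's floor, panel (50, 70) mm.
- rake: Joint rake, 70 g: orange bar handle 110 long (x) x 16 wide (y) x 22 mm high (z), with a 6 mm steel rod leaving its +x end and bent straight down. Origin: centre of the handle's underside; handle from z = 0 to 22 mm. Starts lying on the cradle.
- rake_tip (a point): Lowest point of the rake's rounded 6 mm steel tip: at (75, 0, -38) mm in the rake's frame.
- cradle: Fixed grey cradle, base 130 x 50 x 8 mm, origin under its centre. Two 8 mm thick uprights at x = -45 and +45 mm carry the rake's handle at 55 mm height between cheeks 26 mm apart that rise 12 mm more; free space between the uprights. The rake lies along x, tip hanging beyond the +x upright, its origin 55 mm above the cradle's.
- basket: Fixed green plastic basket under the chrome hook rail, outside 230 (x) x 160 (y) mm, walls 5 mm, rim 95 mm above the origin (table level under its centre), inner floor at 25 mm. The chrome rail runs along x, 105 mm to its +y side and 126 mm high.
- handle (a joint): Angle of the stop valve's red handle: 0 = closed stop, square to the pipe (black dot); 0.785 = half on, straight over the yellow dot; 1.571 = fully open, along the pipe (green dot). Growing anticlockwise seen from above. It stays where it is left.
- valve_axis (a point): Point on the handle's vertical turning axis, at the handle's mid height (95 mm). Axes of the fixed valve: x along the copper pipe; the handle points along this y axis when closed and along -x when fully open.
- handle_grip (a point): Grip point in the middle of the handle's red sleeve, 80 mm from the turning axis. Sleeve 70 mm long (35 to 105 mm from the axis), 16 mm wide, 16 mm high, 87 to 103 mm above the table; local y points outwards along the handle. Pipe top is at 56 mm, valve body top 65 mm.
- comb: Green plastic comb, 100 x 26 x 8 mm, 30 g. May be absent. Lies flat on the panel at the start; one of the toiletries to clear. Origin: centre of the underside, z up, long axis x.
- soap_case: Transparent soap case with a white band, closed, orange soap inside, 90 x 56 x 30 mm, about 120 g. May be absent. Lies flat on the panel at the start; one of the toiletries to clear. Origin: centre of the underside, z up, long axis x.
- clipper: Steel nail clipper, 84 x 20 x 14 mm, 50 g. May be absent. Lies flat on the panel at the start; one of the toiletries to clear. Origin: centre of the underside, z up, long axis x.
- nailbrush: Wooden nail brush, white bristles down, 82 x 36 x 26 mm, about 60 g. May be absent. Lies flat on the panel at the start; one of the toiletries to clear. Origin: centre of the underside, z up, long axis x.
- lota: Dented aluminium lota, 96 mm across, 100 mm high. Bystander, not to be disturbed. Origin: centre of the underside.
- cup: White ceramic mug, 76 mm across, 80 mm high. Bystander, not to be disturbed. Origin: centre of the underside.
- shampoo: Blue shampoo bottle, 60 mm across, 170 mm high. Bystander, not to be disturbed. Origin: centre of the underside.
- cream_jar: White cream jar, 60 mm across, 50 mm high. Bystander, not to be disturbed. Origin: centre of the underside.
- pumice: Grey pumice stone, 70 x 45 x 30 mm. Bystander, not to be disturbed. Origin: centre of the underside.
- tumbler: Yellow plastic tumbler, 66 mm across, 90 mm high. Bystander, not to be disturbed. Origin: centre of the underside.
Mind the look-alikes: they are no part of the job. Of the things like the comb, leave any that is grey; of the rest the larger one is meant.

How it is judged (in metres and radians):
On the way, in this order (a step that is already met when the one before it is completed fails the run):
1. the water is shut off: handle fully at its closed stop (value of joint handle below 0.07 rad), for 0.3 s.
2. every toiletry that was on the panel lies in the basket (x of comb in the frame of basket between -0.11 and 0.11 m and y of comb in the frame of basket between -0.075 and 0.075 m and z of comb in the frame of basket between 0.015 and 0.085 m and linear speed of each of comb, soap_case, clipper, nailbrush below 0.05 m/s and x of soap_case in the frame of basket between -0.11 and 0.11 m and y of soap_case in the frame of basket between -0.075 and 0.075 m and z of soap_case in the frame of basket between 0.015 and 0.085 m and x of clipper in the frame of basket between -0.11 and 0.11 m and y of clipper in the frame of basket between -0.075 and 0.075 m and z of clipper in the frame of basket between 0.015 and 0.085 m and x of nailbrush in the frame of basket between -0.11 and 0.11 m and y of nailbrush in the frame of basket between -0.075 and 0.075 m and z of nailbrush in the frame of basket between 0.015 and 0.085 m), for 0.3 s.
3. rake tip inside the joint, moving slowly (under 50 mm/s), within 10 mm of joint point 0 (at the red-dot end), water still shut (horizontal distance between rake_tip and seam0 below 0.01 m and z of rake_tip in the frame of panel below 0.0135 m and linear speed of rake below 0.05 m/s and value of joint handle below 0.12 rad), for 0.2 s.
4. rake tip inside the joint, moving slowly, within 10 mm of joint point 1, water still shut (x of rake_tip in the frame of panel between -0.04 and -0.02 m and y of rake_tip in the frame of panel between -0.06 and -0.04 m and z of rake_tip in the frame of panel below 0.0135 m and linear speed of rake below 0.05 m/s and value of joint handle below 0.12 rad), for 0.2 s.
5. rake tip inside the joint, moving slowly, within 10 mm of joint point 2, water still shut (horizontal distance between rake_tip and seam2 below 0.01 m and z of rake_tip in the frame of panel below 0.0135 m and linear speed of rake below 0.05 m/s and value of joint handle below 0.12 rad), for 0.2 s.
6. rake tip inside the joint, moving slowly (under 50 mm/s), within 10 mm of joint point 3 (at the corner), water still shut (horizontal distance between rake_tip and seam3 below 0.01 m and z of rake_tip in the frame of panel below 0.0135 m and linear speed of rake below 0.05 m/s and value of joint handle below 0.12 rad), for 0.2 s.
7. rake tip inside the joint, moving slowly, within 10 mm of joint point 4, water still shut (horizontal distance between rake_tip and seam4 below 0.01 m and z of rake_tip in the frame of panel below 0.0135 m and linear speed of rake below 0.05 m/s and value of joint handle below 0.12 rad), for 0.2 s.
8. rake tip inside the joint, moving slowly, within 10 mm of joint point 5, water still shut (horizontal distance between rake_tip and seam5 below 0.01 m and z of rake_tip in the frame of panel below 0.0135 m and linear speed of rake below 0.05 m/s and value of joint handle below 0.12 rad), for 0.2 s.
9. rake tip inside the joint, moving slowly (under 50 mm/s), within 10 mm of joint point 6 (at the blue-dot end), water still shut (horizontal distance between rake_tip and seam6 below 0.01 m and z of rake_tip in the frame of panel below 0.0135 m and linear speed of rake below 0.05 m/s and value of joint handle below 0.12 rad), for 0.2 s.
10. water turned half on: handle over the yellow dot (value of joint handle between 0.685 and 0.885 rad), for 0.3 s.
At the end, for the whole second after the job is handed in: Handle still, within 0.1 rad of half on (0.785); every present toiletry at rest inside the basket, below its rim; the rake at rest in its cradle, level and along it, origin within 20 mm along and 9 mm across of the cradle centre, 50 to 60 mm high (all of step 2 and all of step 10 and velocity of joint handle between -0.05 and 0.05 rad/s and x of rake in the frame of cradle between -0.02 and 0.02 m and y of rake in the frame of cradle between -0.009 and 0.009 m and z of rake in the frame of cradle between 0.05 and 0.06 m and angle between rake's own z axis and vertical below 0.15 rad and angle between the x axis of rake and the x axis of cradle, either way round below 0.2 rad and linear speed of rake below 0.02 m/s); the robot touches nothing.
It fails at once if a bystander (lota, mug, shampoo, cream jar, pumice or tumbler) is moved more than 30 mm or tipped (distance of any of lota, cup, shampoo, cream_jar, pumice, tumbler from where it was at the start of the episode above 0.03 m or angle between any of lota, cup, shampoo, cream_jar, pumice, tumbler's own z axis and vertical above 0.5 rad).
Of comb, soap_case, clipper, nailbrush only 2 to 4 are there at a start; the rules pass over those that are not, and their reading is None.
At some moment in a run one of comb, soap_case, clipper, nailbrush may be knocked a few centimetres aside while the robot is not near it.
It also fails if it takes over 210 s, if anything falls off the work surface, if the arm or the gripper's body presses on something with over 40 N, if the wrist force passes 120 N, or if a joint passes its speed limit or range.

ROBOT

A 6-joint arm with a two-finger parallel gripper is mounted at the origin on the work surface. World frame = base frame: x ahead of the robot, y to its left, z up, the work surface at z = 0. Lengths are in mm, angles in rad, forces in N, time in s.
With the tool pointing down it reaches from about 275 to 1000 mm from the base axis. Payload 8.4 kg.
Tool frame: the origin (TCP) lies between the finger pads; the fingertips stand 25 mm ahead of it and the grasp point (between the pads) lies 6 mm ahead of it; z points along the fingers, y is the line along which they close (so a half turn about z gives the same grasp; the last joint's range is limited). The gripper opens to 85 mm and grips with 20 to 120 N. Pads are 22 mm wide; open, the fingers measure 114 mm over their backs; the gripper's body (76 mm by 85 mm) begins 54 mm behind the grasp point. The pads swing forward as they close: fully open they stand 13 mm farther back than shut.
Start: joints at [-1.179, 0.353, 1.633, -0, 1.155, -0.002], TCP at [239.812, -577.164, 256.281] pointing down, gripper open.
Joint ranges: [-2.63, 2.63], [-0.92, 2.1], [0.06, 2.66], [-1.3, 4.44], [0, 2.69], [-3.02, 3.02]. Speed limits (rad/s): [2.22, 2.22, 2.79, 3.14, 3.14, 3.14].

INTERFACE

Orientations are given as [roll, pitch, yaw] about the fixed x, y, z axes, in that order (R = Rz(yaw) Ry(pitch) Rx(roll)).
In Python, from rig import r, eyes, workorder gives the robot as it stands. The module is installed in compiled form; this text tells all that it offers.
- The arm moves only by the tool step_arm, never from a script. Its argument "moves" is a list of rows, each an object of numbers: "tx", "ty", "tz": the shift along the tool's x, y, z scaled (see below); "ax", "ay", "az": the turn, a rotation vector about the tool's x, y, z scaled (see below). In form: [{"tx": .., "ty": .., "tz": .., "ax": .., "ay": .., "az": ..}, ...]. A call has 1 to 5 rows; each row shifts and turns the commanded pose from where the row before left it, along the tool's axes as they then stand; what a row does not reach is not made up. The controller multiplies each number of a shift by 25 mm and each number of a turn by 90 degrees. A row lasts 1/8 s, in which the tool goes at most 62.5 mm and 10.7 degrees, less where a joint would pass 70% of its speed; a pose out of reach is approached as far as the arm can. A call with a number of a shift or a turn outside -1 to 1 is refused whole. A call with a gripper value outside its range is refused whole. "gripper" is the opening, from 0 (shut) to 1 (fully open), set as the call begins (left out, the last holds). The fingers move at their own pace and stop on an object; "newtons" is the grip in N (left out, the last holds). Time passes only in rows, so rows that do not move let the fingers close. It gives the time, the measured TCP pose, the force, the opening and the grip force at its end, in the units of the state.
- r.sense(): the state, without advancing time (a new reading comes with each control period).
- eyes.grab_frame(name): name is "side" or "top"; returns (picture, depth): 400x640x3 uint8, red, green, blue; 400x640 float32, mm along the optical axis (not along the pixel's ray), 0 where there is no reading.
- eyes.camera_info(name): a dict with "intrinsics" (3x3 intrinsics, pixels), "cam_to_world" (4x4, takes a point from camera to world coordinates). Camera axes: x right, y up, looking along -z (the intrinsics and any distortion apply to the point x, -y, -z); pixel columns grow to the right and rows downward; lengths in mm; the calibration is good to about 2 mm. A picture is of the moment at which its call begins. camera_info takes no time and is no camera call.
- workorder.sign_off(): hands the job in; it is judged then, once.
The state is a dict: "clock": time; "qpos": joint angles; "qvel": joint speeds; "joint_efforts": joint torques, N m; "eef_pos": TCP position; "tcp_rot": TCP orientation; "contact_force": force on the tool from outside, world axes, zero at the start; "wrist_torque": the same for the moment, N m; "opening": opening from 0.0 (shut) to 1.0 (fully open); "grasp_force": force on a finger pad.
Only numpy, scipy, OpenCV 4.12 (cv2) and the standard library are available. Lean on these libraries where they do the work, as an engineer would, in place of code of your own. Each camera call takes 0.05 s, during which the arm holds its last target. There are 200 camera calls.

## Working session

There is one attempt and no reset: what is moved stays moved. The work goes in short steps, Python scripts to look and compute and a tool call to move; the robot and the scene stay as the last step left them, time stands still between calls to the robot, and variables do not carry over. Pictures are saved under pics/ and viewed, at most 14 in all, crops included, and the job is handed in when it is done.

Besides the shell and the picture viewer there is one more tool, called after "Call:" in YAML: its name, and indented under it one key for each argument. step_arm: Moves the arm, as the interface text tells. Its arguments: {"type":"object","properties":{"moves":{"type":"array","items":{"type":"object","properties":{"tx":{"type":"number"},"ty":{"type":"number"},"tz":{"type":"number"},"ax":{"type":"number"},"ay":{"type":"number"},"az":{"type":"number"}}}},"gripper":{"type":"number"},"newtons":{"type":"number"}},"required":["moves"]}

```bash
mkdir -p pics; cat > h.py <<'E'
import numpy as np, cv2
from rig import r, eyes, workorder
def grab(n):
    p,d=eyes.grab_frame(n); return p.copy(),d.copy()
def pts(n,d):
    c=eyes.camera_info(n);K=np.array(c["intrinsics"]);T=np.array(c["cam_to_world"])
    v,u=np.mgrid[0:400,0:640]
    P=np.stack([(u-K[0,2])/K[0,0]*d,-(v-K[1,2])/K[1,1]*d,-d],-1)
    return P@T[:3,:3].T+T[:3,3]
def save(n,p): cv2.imwrite("pics/"+n+".png",cv2.cvtColor(p,cv2.COLOR_RGB2BGR))
E
python3 - <<'E'
from h import *
print(r.sense())
for n in("top","side"):
    p,d=grab(n); np.savez("pics/%s0.npz"%n,p=p,d=d); save(n+"0",p); c=eyes.camera_info(n);print(c)
E
```

```text
{'clock': 0.0, 'qpos': array([-1.17939095e+00,  3.53646522e-01,  1.63414951e+00, -2.90344475e-05,
        1.15520503e+00, -2.38983849e-03]), 'qvel': array([-0.00166425,  0.00048769,  0.00100651, -0.00010423, -0.00034589,
       -0.00080868]), 'joint_efforts': array([ 1.15256866e-03, -6.05247402e+01, -3.42065442e+01, -7.46484739e-05,
        9.21894272e-03, -2.61381956e-05]), 'eef_pos': array([ 239.63565861, -576.74537005,  255.55609908]), 'tcp_rot': array([-3.14018419e+00,  2.31805084e-05,  3.93806974e-01]), 'contact_force': array([-0.07983591,  0.53421298,  0.14184332]), 'wrist_torque': array([ 0.01689312, -0.01675333, -0.03998491]), 'grasp_force': 0.0, 'opening': 1.002591290174184}
{'intrinsics': array([[377.66119002,   0.        , 322.7505812 ],
       [  0.        , 377.66119002, 201.65621721],
       [  0.        ,   0.        ,   1.        ]]), 'cam_to_world': array([[ 4.04250235e-03,  9.97465563e-01, -7.10359705e-02,
         5.13227205e+02],
       [-9.99622378e-01,  5.96159973e-03,  2.68246440e-02,
         3.63667261e+01],
       [ 2.71801466e-02,  7.09007070e-02,  9.97112997e-01,
         9.31853800e+02],
       [ 0.00000000e+00,  0.00000000e+00,  0.00000000e+00,
         1.00000000e+00]])}
{'intrinsics': array([[485.50954056,   0.        , 326.88009857],
       [  0.        , 485.50954056, 192.80989545],
       [  0.        ,   0.        ,   1.        ]]), 'cam_to_world': array([[-6.99726522e-01,  4.61721265e-01, -5.45157104e-01,
        -3.59710722e+01],
       [-7.14364385e-01, -4.43502908e-01,  5.41284303e-01,
         5.93256959e+02],
       [ 8.14371219e-03,  7.68191802e-01,  6.40167975e-01,
         7.69000673e+02],
       [ 0.00000000e+00,  0.00000000e+00,  0.00000000e+00,
         1.00000000e+00]])}
```

View pics/top0.png

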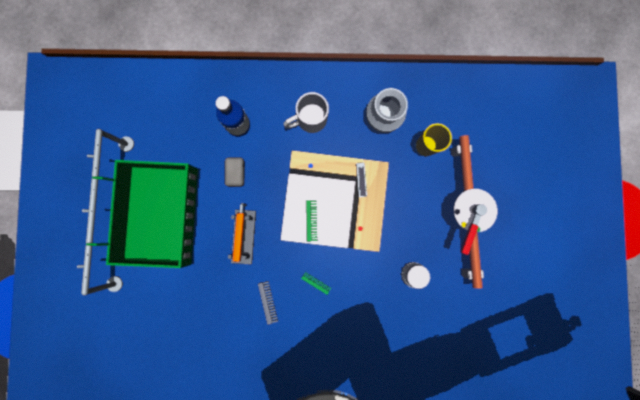

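View pics/side0.png

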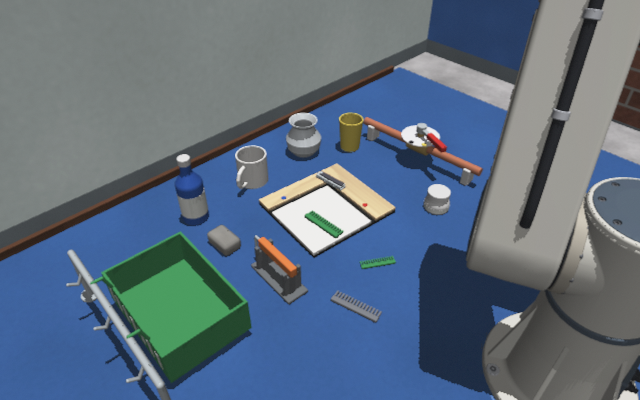

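The top view shows the green comb on the panel at (312,221), the clipper on the panel at (361,180), and the rake in its cradle at (239,235). The basket is at (152,214) and the red handle at (471,237), close to the pipe line and so nearly open. The look-alikes are the grey comb at (267,302) and the small green comb at (316,284). Both lie off the panel on the table, so the larger green comb on the panel is the one meant.

```bash
cat >> h.py <<'E'
def ray(n,uv,z):
    c=eyes.camera_info(n);K=np.array(c["intrinsics"]);T=np.array(c["cam_to_world"])
    uv=np.atleast_2d(uv).astype(float)
    D=np.stack([(uv[:,0]-K[0,2])/K[0,0],-(uv[:,1]-K[1,2])/K[1,1],-np.ones(len(uv))],-1)@T[:3,:3].T
    return T[:3,3]+D*((z-T[2,3])/D[:,2])[:,None]
def hsv(p): return cv2.cvtColor(p,cv2.COLOR_RGB2HSV)
def blobs(m,amin):
    k,l,s,c=cv2.connectedComponentsWithStats(m.astype(np.uint8))
    return [(l==i) for i in range(1,k) if s[i,4]>=amin]
def rect(xy):
    (c,s,a)=cv2.minAreaRect(xy.astype(np.float32))
    a=np.radians(a)
    if s[0]<s[1]: s=s[::-1];a+=np.pi/2
    return np.round(c,1),np.round(s,1),round((a+np.pi/2)%np.pi-np.pi/2,3)
E
python3 - <<'E'
from h import *
def R(n,m,z):
    v,u=np.nonzero(m); return rect(ray(n,np.c_[u,v],z)[:,:2])
for n in("top","side"):
    f=np.load("pics/%s0.npz"%n);p,d=f["p"],f["d"];H=hsv(p);X=pts(n,d);h,s,v=H[...,0],H[...,1],H[...,2]
    print(n)
    def show(name,m,amin,z):
        for b in blobs(m,amin):
            yy,xx=np.nonzero(b); print(name,"px",round(xx.mean()),round(yy.mean()),b.sum(),"medXYZ",np.round(np.median(X[b],0)),"zmax",round(np.percentile(X[b][:,2],95)),R(n,b,z))
    red=((h<6)|(h>174))&(s>170)&(v>110); show("red",red,4,103)
    show("orange",(h>=7)&(h<16)&(s>180)&(v>150)&(X[...,2]>60),30,77)
    show("green",(h>50)&(h<75)&(s>120),40,24)
    show("yellow",(h>=22)&(h<34)&(s>150),5,65)
    pan=(X[...,2]>10)&(X[...,2]<35)&(abs(X[...,0]-510)<130)&(abs(X[...,1]-0)<150)
    if n=="top": show("panel",pan,500,16)
    blue=(h>105)&(h<125)&(s>120)&pan;show("bluedot",blue,3,16)
    show("basketrim",(h>50)&(h<75)&(s>100)&(abs(X[...,2]-95)<8),20,95)
f=np.load("pics/top0.npz")["p"]
a=cv2.resize(f[140:260,270:400],None,fx=4,fy=4,interpolation=cv2.INTER_CUBIC)[:, :400+120]
b=cv2.resize(f[170:290,440:510],None,fx=4,fy=4,interpolation=cv2.INTER_CUBIC)
save("crop1",np.hstack([a,b]))
E
```

```text
top
red px 632 219 1092 medXYZ [  558. -1170.  -466.] zmax -459 (array([ 536.2, -678. ]), array([172.4,  36.9]), np.float64(-0.054))
red px 470 239 222 medXYZ [ 490. -311.  103.] zmax 106 (array([ 491.3, -311.4]), array([66.9, 16.8]), np.float64(-0.369))
red px 360 228 8 medXYZ [515. -79.  17.] zmax 20 (array([514.8, -68. ]), array([4.4, 4.4]), np.float64(-1.567))
orange px 236 225 35 medXYZ [523. 208.  78.] zmax 80 (array([517.5, 208.6]), array([61. ,  6.3]), np.float64(-0.129))
orange px 241 236 62 medXYZ [497. 197.  76.] zmax 79 (array([494.8, 197. ]), array([105.2,   3.2]), np.float64(-0.065))
green px 150 214 8070 medXYZ [545. 419.  27.] zmax 95 (array([548.1, 417.3]), array([247.3, 194.1]), np.float64(-0.043))
green px 309 221 163 medXYZ [531.  45.  24.] zmax 27 (array([532.5,  44.8]), array([93.5,  9.6]), np.float64(0.007))
green px 315 284 68 medXYZ [378.  31.   6.] zmax 9 (array([380.5,  29.7]), array([67.1,  5.5]), np.float64(1.019))
yellow px 434 139 328 medXYZ [ 730. -253.   85.] zmax 92 (array([ 727.8, -253.7]), array([68.2, 63. ]), np.float64(-0.788))
yellow px 463 224 
[... 361 characters left out ...]
7 141 87 medXYZ [ 484. -306.  102.] zmax 104 (array([ 486.2, -305.6]), array([67.8, 13.9]), np.float64(-0.402))
red px 365 204 6 medXYZ [513. -78.  16.] zmax 18 (array([448.9,  -0.6]), array([4.4, 3.2]), np.float64(0.805))
green px 324 224 299 medXYZ [527.  45.  23.] zmax 26 (array([527.6,  43.9]), array([97.1, 23.5]), np.float64(0.027))
green px 178 303 11377 medXYZ [550. 398.  28.] zmax 95 (array([578.7, 392.9]), array([302.9, 201.6]), np.float64(-0.04))
green px 378 263 186 medXYZ [377.  29.   5.] zmax 8 (array([368.2,  44.3]), array([70.9, 17.5]), np.float64(1.016))
basketrim px 176 298 1591 medXYZ [499. 409.  94.] zmax 97 (array([539.5, 401. ]), array([234.5, 161.9]), np.float64(-0.04))
```

View pics/crop1.png

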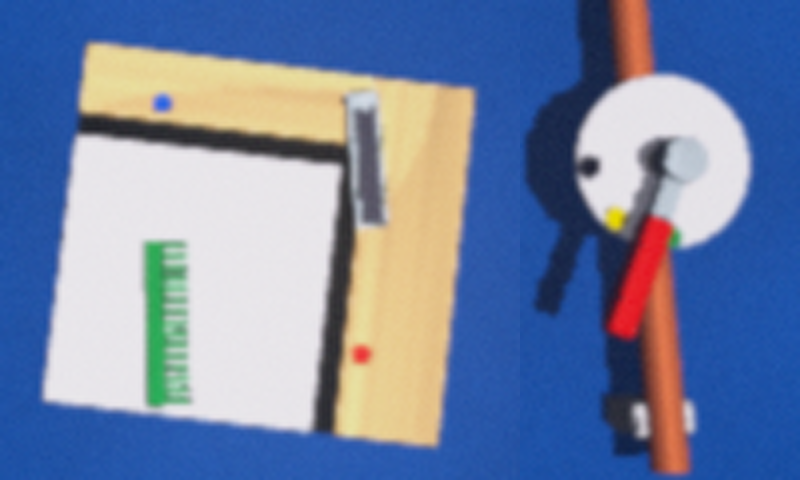

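The crop confirms two toiletries on the panel: the comb at (311,221) and the clipper at (362,179), which bridges the corner of the joint. The red dot is at (360,229), the blue dot at (310,166) and the valve knob at (481,209). The handle stands between the yellow and green dots.

```bash
python3 - <<'E'
from h import *
f=np.load("pics/top0.npz");p,d=f["p"],f["d"];H=hsv(p);X=pts("top",d);h,s,v=[H[...,i] for i in range(3)]
c=ray("top",[(291.75,150.5),(388.75,162),(379.5,251.25),(280.75,240.5)],16)[:,:2]
print("panel corners",np.round(c,1),"sides",[round(float(np.linalg.norm(c[i]-c[(i+1)%4])),1) for i in range(4)])
loc=np.array([(100,120),(100,-120),(-120,-120),(-120,120)])
M=cv2.estimateAffinePartial2D(loc.astype(np.float32),c.astype(np.float32))[0]
yaw=np.arctan2(M[1,0],M[0,0]);print("panel origin",M[:,2],"yaw",yaw,"scale",np.hypot(M[0,0],M[1,0]))
Ri=np.array([[np.cos(yaw),np.sin(yaw)],[-np.sin(yaw),np.cos(yaw)]])
bl=(v<75)&(s<140)
vv,uu=np.nonzero(bl); Q=(ray("top",np.c_[uu,vv],14)[:,:2]-M[:,2])@Ri.T
a=Q[(Q[:,0]>-110)&(Q[:,0]<20)&(abs(Q[:,1]+50)<12)];b=Q[(Q[:,1]>-30)&(Q[:,1]<110)&(abs(Q[:,0]-50)<12)]
print("joint A y fit",np.polyfit(a[:,0],a[:,1],1),len(a),"B x fit",np.polyfit(b[:,1],b[:,0],1),len(b))
w=lambda q: np.round(M[:,2]+Ri.T@np.array(q),1)
for q in [(-70,-50),(-30,-50),(10,-50),(50,-50),(50,-10),(50,30),(50,70)]: print("seam",q,w(q))
for nme,px,z in [("comb",(311.5,220.75),24),("clipper",(361.75,179.5),30),("knob",(481.2,209.5),112)]: print(nme,ray("top",[px],z)[0].round(1),X[int(px[1]),int(px[0])].round(1))
# rail/pipe: copper
cu=(h<12)&(s>90)&(s<215)&(v>60)&(abs(X[...,2]-50)<12)&(X[...,1]<-200)&(X[...,1]>-450)
vv,uu=np.nonzero(cu);q=X[cu];k=np.polyfit(q[:,0],q[:,1],1);print("pipe y=",k,len(q),"y at 556",np.polyval(k,556))
# cradle: grey uprights top ~67, base 8
reg=(abs(X[...,0]-505)<100)&(abs(X[...,1]-200)<45)
for lo,hi in((4,13),(50,72),(72,85)):
    m=reg&(X[...,2]>lo)&(X[...,2]<hi)
    for b in blobs(m,12): print("cradle z",lo,hi,b.sum(),rect(X[b][:,:2]),X[b].mean(0).round(0))
a=cv2.resize(p[190:280,205:275],None,fx=5,fy=5,interpolation=cv2.INTER_CUBIC)
sd=np.load("pics/side0.npz")["p"];b=cv2.resize(sd[225:315,240:325],None,fx=5,fy=5,interpolation=cv2.INTER_CUBIC)
save("crop2",np.hstack([a,b]))
E
```

```text
panel corners [[ 703.7   88.2]
 [ 677.3 -150.4]
 [ 459.  -126.1]
 [ 484.1  112.5]] sides [240.1, 219.7, 239.9, 220.9]
panel origin [590.98371406 -20.04579235] yaw -0.10884842585445105 scale 1.0006081512510787
joint A y fit [-1.50505654e-03 -4.90561995e+01] 173 B x fit [6.15039717e-03 5.10011076e+01] 209
seam (-70, -50) [516.  -62.1]
seam (-30, -50) [555.7 -66.5]
seam (10, -50) [595.5 -70.8]
seam (50, -50) [635.3 -75.2]
seam (50, -10) [639.6 -35.4]
seam (50, 30) [643.9   4.3]
seam (50, 70) [648.3  44.1]
comb [531.8  38.8  24. ] [533.6  40.   24.2]
clipper [631.6 -81.8  30. ] [632.8 -80.   29.8]
knob [ 556.4 -334.3  112. ] [ 557.8 -336.3  106.6]
pipe y= [ 6.90864919e-02 -3.73187387e+02] 810 y at 556 -334.7752974250699
cradle z 4 13 20 (array([552.4, 222.3]), array([15.1,  9.3]), np.float64(-0.443)) [554. 222.   9.]
cradle z 4 13 544 (array([493.8, 204.1]), array([130. ,  48.6]), np.float64(-0.066)) [493. 193.   9.]
cradle z 4 13 51 (array([494.4, 228. ]), array([82.4,  4. ]), np.float64(-0.064)) [497. 228.   9.]
cradle z 50 72 28 (array([560.7, 200.2]), array([22.1,  5.1]), np.float64(-0.133)) [561. 200.  67.]
cradle z 50 72 18 (array([539.8, 218.3]), array([7.6, 6.9]), np.float64(-1.566)) [540. 217.  66.]
cradle z 50 72 68 (array([501.2, 191.9]), array([88.5, 12. ]), np.float64(-0.1)) [513. 193.  65.]
cradle z 50 72 21 (array([450.3, 223.6]), array([8.7, 7. ]), np.float64(0.171)) [450. 223.  63.]
cradle z 50 72 32 (array([446.7, 194. ]), array([12.2, 11.4]), np.float64(1.494)) [448. 194.  62.]
cradle z 72 85 357 (array([494. , 204.3]), array([108.4,  16.5]), np.float64(-0.06)) [494. 204.  77.]
```

View pics/crop2.png

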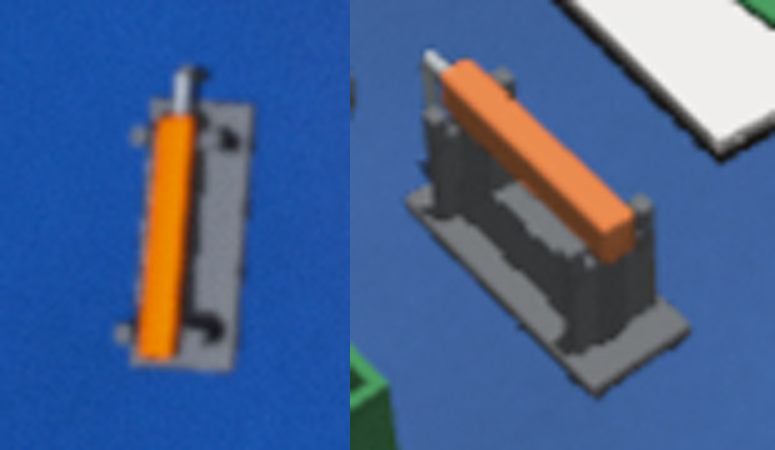

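Checks on what I measured:
- **Panel:** its sides come out at 240 x 220 mm, as specified.
- **Rake:** 108 x 16.5 mm, top at 77 mm. It fits its spec, and its tip points to +x.
- **Valve:** axis at about (557,-335).

Next I plan the approach to the handle.

```bash
cat > plan.py <<'E'
import numpy as np, sys, json
from rig import r
# usage: plan.py "x y z yaw" "x y z yaw" ... : turn part then shift part for each waypoint, in tool units
s=r.sense();p=np.array(s["eef_pos"]);yaw=s["tcp_rot"][2]
print("t",round(s["clock"],2),"pos",p.round(1),"rpy",np.round(s["tcp_rot"],3),"q",np.round(s["qpos"],2),"F",np.round(s["contact_force"],1),"open",round(s["opening"],3),"grip",round(s["grasp_force"],1))
for a in sys.argv[1:]:
    t=np.array(list(map(float,a.split())));q,w=t[:3],t[3]
    az=-(w-yaw)/(np.pi/2)
    d=q-p;c,sn=np.cos(w),np.sin(w)
    u=np.array([c*d[0]+sn*d[1], sn*d[0]-c*d[1], -d[2]])/25
    n=max(1,int(np.ceil(np.abs(u).max())))
    print("->",a,"| az total %.3f (rows %d) | shift total"%(az,int(np.ceil(abs(az)/.118))),u.round(2),"n",n,"per row",(u/n).round(3))
    p,yaw=q,w
E
python3 plan.py "239.6 -576.7 255.6 -0.38" "482.7 -305.6 180 -0.38" "482.7 -305.6 101 -0.38"
```

```text
t 0.1 pos [ 239.7 -576.8  255.6] rpy [-3.14   0.     0.394] q [-1.18  0.35  1.63 -0.    1.16 -0.  ] F [-0.3  0.7  0.6] open 0.997 grip 0.0
-> 239.6 -576.7 255.6 -0.38 | az total 0.493 (rows 5) | shift total [-0. -0.  0.] n 1 per row [-0.004 -0.002  0.001]
-> 482.7 -305.6 180 -0.38 | az total -0.000 (rows 0) | shift total [  5.01 -13.68   3.02] n 14 per row [ 0.358 -0.977  0.216]
-> 482.7 -305.6 101 -0.38 | az total -0.000 (rows 0) | shift total [ 0.   -0.    3.16] n 4 per row [ 0.   -0.    0.79]
```

Call:
step_arm:
  moves:
    - {"az":0.0986}
    - {"az":0.0986}
    - {"az":0.0986}
    - {"az":0.0986}
    - {"az":0.0986}
  gripper: 1

```text
schema error: expected keys tx, ty, tz, ax, ay, az
```

Call:
step_arm:
  moves:
    - {"tx":0.36,"ty":-0.98,"tz":0.21}
    - {"tx":0.36,"ty":-0.98,"tz":0.21}
    - {"tx":0.36,"ty":-0.98,"tz":0.21}
    - {"tx":0.36,"ty":-0.98,"tz":0.21}
    - {"tx":0.36,"ty":-0.98,"tz":0.21}

```text
schema error: expected keys tx, ty, tz, ax, ay, az
```

Call:
step_arm:
  moves:
    - {"tx":0.36,"ty":-0.98,"tz":0.21}
    - {"tx":0.36,"ty":-0.98,"tz":0.21}
    - {"tx":0.36,"ty":-0.98,"tz":0.21}
    - {"tx":0.36,"ty":-0.98,"tz":0.21}
    - {"tx":0.36,"ty":-0.98,"tz":0.21}

```text
schema error: expected keys tx, ty, tz, ax, ay, az
```

Call:
step_arm:
  moves:
    - {"tx":0.36,"ty":-0.98,"tz":0.22}
    - {"tx":0.36,"ty":-0.98,"tz":0.22}
    - {"tx":0.36,"ty":-0.98,"tz":0.22}
    - {"tx":0.36,"ty":-0.98,"tz":0.22}
    - {}

```text
schema error: expected keys tx, ty, tz, ax, ay, az
```

```bash
python3 plan.py "482.7 -305.6 180 -0.38" "482.7 -305.6 101 -0.38"
```

```text
t 0.1 pos [ 239.7 -576.8  255.6] rpy [-3.14   0.     0.394] q [-1.18  0.35  1.63 -0.    1.16 -0.  ] F [-0.3  0.7  0.6] open 0.997 grip 0.0
-> 482.7 -305.6 180 -0.38 | az total 0.493 (rows 5) | shift total [  5.   -13.68   3.03] n 14 per row [ 0.357 -0.977  0.216]
-> 482.7 -305.6 101 -0.38 | az total -0.000 (rows 0) | shift total [ 0.   -0.    3.16] n 4 per row [ 0.   -0.    0.79]
```

All six keys are needed in every row.

Call:
step_arm:
  moves:
    - {"tx":0,"ty":0,"tz":0,"ax":0,"ay":0,"az":0.0986}
    - {"tx":0,"ty":0,"tz":0,"ax":0,"ay":0,"az":0.0986}
    - {"tx":0,"ty":0,"tz":0,"ax":0,"ay":0,"az":0.0986}
    - {"tx":0,"ty":0,"tz":0,"ax":0,"ay":0,"az":0.0986}
    - {"tx":0,"ty":0,"tz":0,"ax":0,"ay":0,"az":0.0986}
  gripper: 1

```text
clock: 0.72
eef_pos: [239.7, -576.9, 255.8]
tcp_rot: [-3.141, 0.001, -0.386]
contact_force: [-0.1, -1.2, -0.2]
opening: 1.003
grasp_force: 0.0
```

Call:
step_arm:
  moves:
    - {"tx":0.36,"ty":-0.98,"tz":0.21,"ax":0,"ay":0,"az":0}
    - {"tx":0.36,"ty":-0.98,"tz":0.21,"ax":0,"ay":0,"az":0}
    - {"tx":0.36,"ty":-0.98,"tz":0.21,"ax":0,"ay":0,"az":0}
    - {"tx":0.36,"ty":-0.98,"tz":0.21,"ax":0,"ay":0,"az":0}
    - {"tx":0.36,"ty":-0.98,"tz":0.21,"ax":0,"ay":0,"az":0}

```text
clock: 1.35
eef_pos: [327.5, -479.3, 229.5]
tcp_rot: [-3.141, 0.001, -0.381]
contact_force: [0.9, -1.0, 0.3]
opening: 1.002
grasp_force: 0.0
```

Call:
step_arm:
  moves:
    - {"tx":0.36,"ty":-0.98,"tz":0.21,"ax":0,"ay":0,"az":0}
    - {"tx":0.36,"ty":-0.98,"tz":0.21,"ax":0,"ay":0,"az":0}
    - {"tx":0.36,"ty":-0.98,"tz":0.21,"ax":0,"ay":0,"az":0}
    - {"tx":0.36,"ty":-0.98,"tz":0.21,"ax":0,"ay":0,"az":0}
    - {"tx":0.36,"ty":-0.98,"tz":0.21,"ax":0,"ay":0,"az":0}

```text
clock: 1.98
eef_pos: [414.7, -382.3, 203.3]
tcp_rot: [-3.141, 0.001, -0.381]
contact_force: [0.2, -0.0, -0.4]
opening: 0.997
grasp_force: 0.0
```

Call:
step_arm:
  moves:
    - {"tx":0.36,"ty":-0.98,"tz":0.22,"ax":0,"ay":0,"az":0}
    - {"tx":0.36,"ty":-0.98,"tz":0.22,"ax":0,"ay":0,"az":0}
    - {"tx":0.36,"ty":-0.98,"tz":0.22,"ax":0,"ay":0,"az":0}
    - {"tx":0.36,"ty":-0.98,"tz":0.22,"ax":0,"ay":0,"az":0}
    - {"tx":0,"ty":0,"tz":0,"ax":0,"ay":0,"az":0}

```text
clock: 2.6
eef_pos: [484.7, -304.3, 181.1]
tcp_rot: [-3.141, 0.001, -0.379]
contact_force: [-0.1, -0.2, 0.2]
opening: 0.999
grasp_force: 0.0
```

```bash
python3 plan.py "482.7 -305.6 180 -0.38" "482.7 -305.6 101 -0.38"
```

```text
t 2.6 pos [ 484.7 -304.3  181.1] rpy [-3.141e+00  1.000e-03 -3.790e-01] q [-0.56  0.36  1.82  0.    0.97  1.39] F [-0.1 -0.2  0.2] open 0.999 grip 0.0
-> 482.7 -305.6 180 -0.38 | az total 0.001 (rows 1) | shift total [-0.05  0.08  0.04] n 1 per row [-0.053  0.079  0.043]
-> 482.7 -305.6 101 -0.38 | az total -0.000 (rows 0) | shift total [ 0.   -0.    3.16] n 4 per row [ 0.   -0.    0.79]
```

Call:
step_arm:
  moves:
    - {"tx":-0.05,"ty":0.08,"tz":0.8,"ax":0,"ay":0,"az":0}
    - {"tx":0,"ty":0,"tz":0.8,"ax":0,"ay":0,"az":0}
    - {"tx":0,"ty":0,"tz":0.8,"ax":0,"ay":0,"az":0}
    - {"tx":0,"ty":0,"tz":0.8,"ax":0,"ay":0,"az":0}
    - {"tx":0,"ty":0,"tz":0,"ax":0,"ay":0,"az":0}

```text
clock: 3.22
eef_pos: [480.9, -306.9, 100.6]
tcp_rot: [-3.141, 0.003, -0.381]
contact_force: [-0.1, -0.2, 0.7]
opening: 0.999
grasp_force: 0.0
```

Call:
step_arm:
  moves:
    - {"tx":0,"ty":0,"tz":0,"ax":0,"ay":0,"az":0}
    - {"tx":0,"ty":0,"tz":0,"ax":0,"ay":0,"az":0}
    - {"tx":0,"ty":0,"tz":0,"ax":0,"ay":0,"az":0}
    - {"tx":0,"ty":0,"tz":0,"ax":0,"ay":0,"az":0}
    - {"tx":0,"ty":0,"tz":0,"ax":0,"ay":0,"az":0}
  gripper: 0
  newtons: 30

```text
clock: 3.85
eef_pos: [482.4, -307.2, 102.3]
tcp_rot: [3.141, -0.001, -0.381]
contact_force: [-2.8, -0.2, 5.2]
opening: 0.18
grasp_force: 32.6
```

```bash
python3 plan.py; python3 - <<'E'
from h import *
p,d=grab("top");save("g1",cv2.resize(p[150:300,400:540],None,fx=4,fy=4))
E
```

```text
t 3.85 pos [ 482.4 -307.2  102.3] rpy [ 3.141e+00 -1.000e-03 -3.810e-01] q [-0.57  0.46  1.87 -0.    0.81  1.38] F [-2.8 -0.2  5.2] open 0.18 grip 32.6
```

View pics/g1.png

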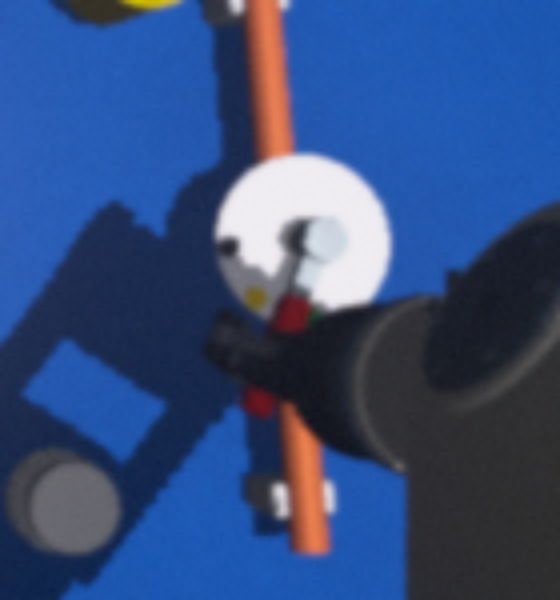

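The gripper holds the sleeve: opening 0.18 is about 15 mm and the grip is 33 N, with the red sleeve at (275,355) in the crop. Now I sweep along the arc.

Call:
step_arm:
  moves:
    - {"tx":0.016,"ty":-0.32,"tz":0,"ax":0,"ay":0,"az":0.0637}
    - {"tx":0.016,"ty":-0.32,"tz":0,"ax":0,"ay":0,"az":0.0637}
    - {"tx":0.016,"ty":-0.32,"tz":0,"ax":0,"ay":0,"az":0.0637}
    - {"tx":0.016,"ty":-0.32,"tz":0,"ax":0,"ay":0,"az":0.0637}
    - {"tx":0.016,"ty":-0.32,"tz":0,"ax":0,"ay":0,"az":0.0637}

```text
clock: 4.53
eef_pos: [506.1, -275.5, 102.3]
tcp_rot: [3.141, -0.002, -0.884]
contact_force: [-1.3, -4.7, 3.4]
opening: 0.183
grasp_force: 31.9
```

Call:
step_arm:
  moves:
    - {"tx":0.016,"ty":-0.32,"tz":0,"ax":0,"ay":0,"az":0.0637}
    - {"tx":0.016,"ty":-0.32,"tz":0,"ax":0,"ay":0,"az":0.0637}
    - {"tx":0.016,"ty":-0.32,"tz":0,"ax":0,"ay":0,"az":0.0637}
    - {"tx":0.016,"ty":-0.32,"tz":0,"ax":0,"ay":0,"az":0.0637}
    - {"tx":0,"ty":0,"tz":0,"ax":0,"ay":0,"az":0}

```text
clock: 5.15
eef_pos: [534.6, -260.8, 102.3]
tcp_rot: [-3.141, -0.002, -1.282]
contact_force: [-1.1, -6.1, 4.6]
opening: 0.183
grasp_force: 33.0
```

```bash
python3 plan.py; python3 - <<'E'
from h import *
p,d=grab("top");save("g2",cv2.resize(p[150:300,400:540],None,fx=4,fy=4))
E
```

```text
t 5.15 pos [ 534.6 -260.8  102.3] rpy [-3.141e+00 -2.000e-03 -1.282e+00] q [-0.46  0.49  1.82 -0.    0.83  2.4 ] F [-1.1 -6.1  4.6] open 0.183 grip 33.0
```

Call:
step_arm:
  moves:
    - {"tx":0.006,"ty":-0.16,"tz":0,"ax":0,"ay":0,"az":0.0318}
    - {"tx":0.006,"ty":-0.16,"tz":0,"ax":0,"ay":0,"az":0.0318}
    - {"tx":0.006,"ty":-0.16,"tz":0,"ax":0,"ay":0,"az":0.0318}
    - {"tx":0.006,"ty":-0.16,"tz":0,"ax":0,"ay":0,"az":0.0318}
    - {"tx":0,"ty":0,"tz":0,"ax":0,"ay":0,"az":0}

```text
clock: 5.82
eef_pos: [550.0, -258.1, 102.3]
tcp_rot: [-3.141, -0.002, -1.482]
contact_force: [-2.4, -6.5, 4.3]
opening: 0.176
grasp_force: 32.4
```

Call:
step_arm:
  moves:
    - {"tx":0.0,"ty":-0.08,"tz":0,"ax":0,"ay":0,"az":0.016}
    - {"tx":0,"ty":0,"tz":0,"ax":0,"ay":0,"az":0}

```text
clock: 6.08
eef_pos: [550.9, -258.0, 102.3]
tcp_rot: [3.14, -0.002, -1.505]
contact_force: [-4.9, -6.6, 7.3]
opening: 0.177
grasp_force: 32.3
```

Call:
step_arm:
  moves:
    - {"tx":0.0,"ty":-0.08,"tz":0,"ax":0,"ay":0,"az":0.016}
    - {"tx":0,"ty":0,"tz":0,"ax":0,"ay":0,"az":0}

```text
clock: 6.32
eef_pos: [551.1, -258.1, 102.2]
tcp_rot: [3.137, -0.002, -1.529]
contact_force: [-12.5, -8.3, 12.4]
opening: 0.177
grasp_force: 37.7
```

Stop reached: position held at x = 551 with the force rising to 12 N. Now I release, lift and take stock.

Call:
step_arm:
  moves:
    - {"tx":0,"ty":0.1,"tz":0,"ax":0,"ay":0,"az":-0.016}
    - {"tx":0,"ty":0,"tz":0,"ax":0,"ay":0,"az":0}

```text
clock: 6.58
eef_pos: [550.8, -258.2, 102.3]
tcp_rot: [-3.141, -0.002, -1.505]
contact_force: [-3.7, -7.7, 4.8]
opening: 0.18
grasp_force: 31.9
```

Call:
step_arm:
  moves:
    - {"tx":0,"ty":0,"tz":0,"ax":0,"ay":0,"az":0}
    - {"tx":0,"ty":0,"tz":0,"ax":0,"ay":0,"az":0}
    - {"tx":0,"ty":0,"tz":-0.2,"ax":0,"ay":0,"az":0}
    - {"tx":0,"ty":0,"tz":-0.8,"ax":0,"ay":0,"az":0}
    - {"tx":0,"ty":0,"tz":-1,"ax":0,"ay":0,"az":0}
  gripper: 1

```text
clock: 7.2
eef_pos: [551.0, -256.8, 153.1]
tcp_rot: [3.141, 0.0, -1.506]
contact_force: [0.0, 0.5, 0.4]
opening: 1.001
grasp_force: 0.0
```

Call:
step_arm:
  moves:
    - {"tx":0,"ty":0,"tz":-1,"ax":0,"ay":0,"az":-0.108}
    - {"tx":0,"ty":0,"tz":-1,"ax":0,"ay":0,"az":-0.108}
    - {"tx":0,"ty":0,"tz":0,"ax":0,"ay":0,"az":-0.108}
    - {"tx":0,"ty":0,"tz":0,"ax":0,"ay":0,"az":-0.108}
    - {"tx":0,"ty":0,"tz":0,"ax":0,"ay":0,"az":-0.108}

```text
clock: 7.82
eef_pos: [551.3, -256.9, 203.6]
tcp_rot: [-3.141, -0.002, -0.652]
contact_force: [1.2, -0.7, -0.6]
opening: 0.998
grasp_force: 0.0
```

Call:
step_arm:
  moves:
    - {"tx":0,"ty":0,"tz":0,"ax":0,"ay":0,"az":-0.108}
    - {"tx":0,"ty":0,"tz":0,"ax":0,"ay":0,"az":-0.108}
    - {"tx":0,"ty":0,"tz":0,"ax":0,"ay":0,"az":-0.108}
    - {"tx":0,"ty":0,"tz":0,"ax":0,"ay":0,"az":-0.1}
    - {"tx":0,"ty":0,"tz":0,"ax":0,"ay":0,"az":0}
  gripper: 0.5

```text
clock: 8.45
eef_pos: [551.3, -257.0, 203.2]
tcp_rot: [3.141, -0.001, 0.007]
contact_force: [0.2, 0.7, 0.6]
opening: 0.499
grasp_force: 0.0
```

```bash
python3 plan.py "531 40 150 0" "531 40 42 0"; python3 - <<'E'
from h import *
p,d=grab("top");save("t2",p);H=hsv(p);X=pts("top",d);h,s,v=[H[...,i] for i in range(3)]
red=((h<6)|(h>174))&(s>150)&(v>60)
for b in blobs(red,60):
    yy,xx=np.nonzero(b);print("red",xx.mean(),yy.mean(),b.sum(),rect(ray("top",np.c_[xx,yy],103)[:,:2]))
for b in blobs((h>50)&(h<75)&(s>120),40):
    yy,xx=np.nonzero(b);print("green",b.sum(),xx.mean(),yy.mean(),rect(ray("top",np.c_[xx,yy],24)[:,:2]))
P=np.array([(482.4,-307.2),(506.1,-275.5),(534.6,-260.8),(550.5,-258.0)])
A=np.c_[2*P,np.ones(4)];s_=np.linalg.lstsq(A,(P**2).sum(1),rcond=None)[0];print("axis",s_[:2],"r",np.sqrt(s_[2]+s_[0]**2+s_[1]**2))
E
```

```text
t 8.45 pos [ 551.3 -257.   203.2] rpy [ 3.141e+00 -1.000e-03  7.000e-03] q [-0.44  0.38  1.72  0.    1.04  1.12] F [0.2 0.7 0.6] open 0.499 grip 0.0
-> 531 40 150 0 | az total 0.005 (rows 1) | shift total [ -0.81 -11.88   2.13] n 12 per row [-0.068 -0.99   0.177]
-> 531 40 42 0 | az total -0.000 (rows 0) | shift total [0.   0.   4.32] n 5 per row [0.    0.    0.864]
green 8072 150.2550792864222 214.07371159563925 (array([548.1, 417.4]), array([247.3, 194.4]), np.float64(-0.043))
green 163 308.5828220858896 220.90184049079755 (array([532.5,  44.8]), array([93.5,  9.6]), np.float64(0.007))
green 69 314.7391304347826 284.4347826086956 (array([380.5,  29.7]), array([67.1,  5.9]), np.float64(1.007))
axis [ 556.28189875 -337.74269536] r 79.94744869358497
```

View pics/t2.png

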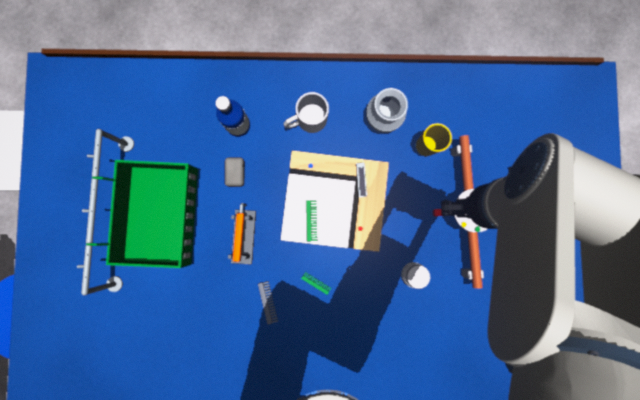

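The handle's red end now points at (439,212), over the black dot. The comb at (311,221) and clipper at (361,180) have not moved. Comb next.

Call:
step_arm:
  moves:
    - {"tx":-0.07,"ty":-0.99,"tz":0.16,"ax":0,"ay":0,"az":0.005}
    - {"tx":-0.07,"ty":-0.99,"tz":0.16,"ax":0,"ay":0,"az":0}
    - {"tx":-0.07,"ty":-0.99,"tz":0.16,"ax":0,"ay":0,"az":0}
    - {"tx":-0.07,"ty":-0.99,"tz":0.16,"ax":0,"ay":0,"az":0}
    - {"tx":-0.07,"ty":-0.99,"tz":0.16,"ax":0,"ay":0,"az":0}

```text
clock: 9.12
eef_pos: [542.1, -132.4, 182.3]
tcp_rot: [3.141, -0.001, -0.004]
contact_force: [0.4, 0.1, -0.2]
opening: 0.498
grasp_force: 0.0
```

Call:
step_arm:
  moves:
    - {"tx":-0.07,"ty":-0.99,"tz":0.16,"ax":0,"ay":0,"az":0}
    - {"tx":-0.07,"ty":-0.99,"tz":0.16,"ax":0,"ay":0,"az":0}
    - {"tx":-0.07,"ty":-0.99,"tz":0.16,"ax":0,"ay":0,"az":0}
    - {"tx":-0.07,"ty":-0.99,"tz":0.16,"ax":0,"ay":0,"az":0}
    - {"tx":-0.07,"ty":-0.99,"tz":0.16,"ax":0,"ay":0,"az":0}

```text
clock: 9.75
eef_pos: [533.4, -8.6, 162.3]
tcp_rot: [3.142, -0.001, -0.004]
contact_force: [0.4, -1.0, 0.8]
opening: 0.496
grasp_force: 0.0
```

Call:
step_arm:
  moves:
    - {"tx":-0.07,"ty":-0.99,"tz":0.16,"ax":0,"ay":0,"az":0}
    - {"tx":-0.05,"ty":-0.93,"tz":0.2,"ax":0,"ay":0,"az":0}
    - {"tx":0,"ty":0,"tz":0.8,"ax":0,"ay":0,"az":0}
    - {"tx":0,"ty":0,"tz":0.8,"ax":0,"ay":0,"az":0}
    - {"tx":0,"ty":0,"tz":0,"ax":0,"ay":0,"az":0}

```text
clock: 10.38
eef_pos: [529.4, 38.7, 112.2]
tcp_rot: [3.141, 0.002, -0.002]
contact_force: [-0.6, -0.9, 0.3]
opening: 0.5
grasp_force: 0.0
```

```bash
python3 plan.py "531 39 42 0"
```

```text
t 10.38 pos [529.4  38.7 112.2] rpy [ 3.141e+00  2.000e-03 -2.000e-03] q [0.07 0.4  1.95 0.   0.8  1.64] F [-0.6 -0.9  0.3] open 0.5 grip 0.0
-> 531 39 42 0 | az total -0.001 (rows 1) | shift total [ 0.06 -0.01  2.81] n 3 per row [ 0.021 -0.005  0.935]
```

Call:
step_arm:
  moves:
    - {"tx":0.06,"ty":0,"tz":0.9,"ax":0,"ay":0,"az":0}
    - {"tx":0,"ty":0,"tz":0.9,"ax":0,"ay":0,"az":0}
    - {"tx":0,"ty":0,"tz":0.6,"ax":0,"ay":0,"az":0}
    - {"tx":0,"ty":0,"tz":0.4,"ax":0,"ay":0,"az":0}
    - {"tx":0,"ty":0,"tz":0,"ax":0,"ay":0,"az":0}

```text
clock: 11.0
eef_pos: [531.6, 38.6, 42.6]
tcp_rot: [3.142, 0.001, -0.0]
contact_force: [0.0, -0.5, -0.2]
opening: 0.499
grasp_force: 0.0
```

Call:
step_arm:
  moves:
    - {"tx":0,"ty":0,"tz":0,"ax":0,"ay":0,"az":0}
    - {"tx":0,"ty":0,"tz":0,"ax":0,"ay":0,"az":0}
    - {"tx":0,"ty":0,"tz":0,"ax":0,"ay":0,"az":0}
    - {"tx":0,"ty":0,"tz":0,"ax":0,"ay":0,"az":0}
    - {"tx":0,"ty":0,"tz":0,"ax":0,"ay":0,"az":0}
  gripper: 0
  newtons: 25

```text
clock: 11.62
eef_pos: [532.2, 38.6, 43.5]
tcp_rot: [-3.142, -0.001, 0.0]
contact_force: [-0.8, -0.6, 6.9]
opening: 0.297
grasp_force: 25.2
```

Call:
step_arm:
  moves:
    - {"tx":0,"ty":0,"tz":-0.5,"ax":0,"ay":0,"az":0}
    - {"tx":0,"ty":0,"tz":-1,"ax":0,"ay":0,"az":0}
    - {"tx":0,"ty":0,"tz":-1,"ax":0,"ay":0,"az":0}
    - {"tx":0,"ty":0,"tz":-1,"ax":0,"ay":0,"az":0}
    - {"tx":0,"ty":0,"tz":-1,"ax":0,"ay":0,"az":0}

```text
clock: 12.25
eef_pos: [531.6, 38.6, 156.8]
tcp_rot: [-3.142, -0.0, 0.0]
contact_force: [0.4, 1.0, 0.2]
opening: 0.295
grasp_force: 24.6
```

Call:
step_arm:
  moves:
    - {"tx":0.03,"ty":-0.96,"tz":-0.3,"ax":0,"ay":0,"az":0}
    - {"tx":0.03,"ty":-0.96,"tz":-0.3,"ax":0,"ay":0,"az":0}
    - {"tx":0.03,"ty":-0.96,"tz":-0.2,"ax":0,"ay":0,"az":0}
    - {"tx":0.03,"ty":-0.96,"tz":0,"ax":0,"ay":0,"az":0}
    - {"tx":0.03,"ty":-0.96,"tz":0,"ax":0,"ay":0,"az":0}

```text
clock: 12.88
eef_pos: [535.3, 159.4, 176.1]
tcp_rot: [-3.141, -0.001, 0.0]
contact_force: [0.3, 0.4, -0.4]
opening: 0.294
grasp_force: 24.6
```

Call:
step_arm:
  moves:
    - {"tx":0.03,"ty":-0.96,"tz":0,"ax":0,"ay":0,"az":0}
    - {"tx":0.03,"ty":-0.96,"tz":0,"ax":0,"ay":0,"az":0}
    - {"tx":0.03,"ty":-0.96,"tz":0,"ax":0,"ay":0,"az":0}
    - {"tx":0.03,"ty":-0.96,"tz":0,"ax":0,"ay":0,"az":0}
    - {"tx":0.03,"ty":-0.96,"tz":0,"ax":0,"ay":0,"az":0}

```text
clock: 13.5
eef_pos: [539.2, 279.8, 175.7]
tcp_rot: [-3.141, -0.0, 0.0]
contact_force: [-0.6, -0.6, -1.2]
opening: 0.291
grasp_force: 24.6
```

Call:
step_arm:
  moves:
    - {"tx":0.03,"ty":-0.96,"tz":0,"ax":0,"ay":0,"az":0}
    - {"tx":0.03,"ty":-0.96,"tz":0,"ax":0,"ay":0,"az":0}
    - {"tx":0.03,"ty":-0.96,"tz":0,"ax":0,"ay":0,"az":0}
    - {"tx":0.03,"ty":-0.7,"tz":0,"ax":0,"ay":0,"az":0}
    - {"tx":0,"ty":0,"tz":0,"ax":0,"ay":0,"az":0}

```text
clock: 14.12
eef_pos: [542.1, 369.4, 175.1]
tcp_rot: [-3.142, -0.0, 0.002]
contact_force: [0.6, -0.2, 0.1]
opening: 0.291
grasp_force: 24.6
```

```bash
python3 plan.py "543 375 75 0"
```

```text
t 14.12 pos [542.1 369.4 175.1] rpy [-3.142e+00 -0.000e+00  2.000e-03] q [0.6  0.48 1.63 0.   1.03 2.16] F [ 0.6 -0.2  0.1] open 0.291 grip 24.6
-> 543 375 75 0 | az total 0.001 (rows 1) | shift total [ 0.04 -0.23  4.  ] n 5 per row [ 0.007 -0.045  0.801]
```

Call:
step_arm:
  moves:
    - {"tx":0.02,"ty":-0.5,"tz":0.8,"ax":0,"ay":0,"az":0}
    - {"tx":0,"ty":0,"tz":0.8,"ax":0,"ay":0,"az":0}
    - {"tx":0,"ty":0,"tz":0.8,"ax":0,"ay":0,"az":0}
    - {"tx":0,"ty":0,"tz":0.8,"ax":0,"ay":0,"az":0}
    - {"tx":0,"ty":0,"tz":0.8,"ax":0,"ay":0,"az":0}

```text
clock: 14.75
eef_pos: [542.5, 380.2, 73.6]
tcp_rot: [3.141, 0.0, -0.0]
contact_force: [-0.5, -0.8, -0.7]
opening: 0.29
grasp_force: 24.6
```

Call:
step_arm:
  moves:
    - {"tx":0,"ty":0,"tz":0,"ax":0,"ay":0,"az":0}
    - {"tx":0,"ty":0,"tz":0,"ax":0,"ay":0,"az":0}
    - {"tx":0,"ty":0,"tz":0,"ax":0,"ay":0,"az":0}
    - {"tx":0,"ty":0,"tz":-0.5,"ax":0,"ay":0,"az":0}
    - {"tx":0,"ty":0,"tz":-1,"ax":0,"ay":0,"az":0}
  gripper: 0.55

```text
clock: 15.38
eef_pos: [542.3, 380.4, 113.5]
tcp_rot: [3.141, 0.001, 0.0]
contact_force: [0.1, -0.2, -0.2]
opening: 0.551
grasp_force: 0.0
```

Call:
step_arm:
  moves:
    - {"tx":0,"ty":0,"tz":-1,"ax":0,"ay":0,"az":0}
    - {"tx":0,"ty":0,"tz":-1,"ax":0,"ay":0,"az":0}
    - {"tx":0,"ty":0,"tz":-0.4,"ax":0,"ay":0,"az":0}
    - {"tx":0,"ty":0,"tz":0,"ax":0,"ay":0,"az":0}

```text
clock: 15.88
eef_pos: [542.9, 380.9, 173.9]
tcp_rot: [-3.141, -0.001, 0.0]
contact_force: [-0.6, -0.3, -0.8]
opening: 0.549
grasp_force: 0.0
```

```bash
python3 plan.py "632 -81 130 0.09" "632 -81 44 0.09"; python3 - <<'E'
from h import *
p,d=grab("top");H=hsv(p);X=pts("top",d)
m=(abs(X[...,0]-590)<135)&(abs(X[...,1]+20)<130)&(X[...,2]>21)&(X[...,2]<40)
for b in blobs(m,15): print("on panel",b.sum(),rect(X[b][:,:2]),X[b].mean(0).round(1))
save("t3",cv2.resize(p[130:290,80:400],None,fx=2.4,fy=2.4))
E
```

```text
t 15.88 pos [542.9 380.9 173.9] rpy [-3.141e+00 -1.000e-03  0.000e+00] q [0.61 0.49 1.62 0.   1.03 2.18] F [-0.6 -0.3 -0.8] open 0.549 grip 0.0
-> 632 -81 130 0.09 | az total -0.057 (rows 1) | shift total [ 1.89 18.72  1.75] n 19 per row [0.099 0.985 0.092]
-> 632 -81 44 0.09 | az total -0.000 (rows 0) | shift total [0.   0.   3.44] n 4 per row [0.   0.   0.86]
on panel 283 (array([632.4, -80.9]), array([81. , 20.3]), np.float64(0.072)) [632.6 -80.3  28.8]
```

View pics/t3.png

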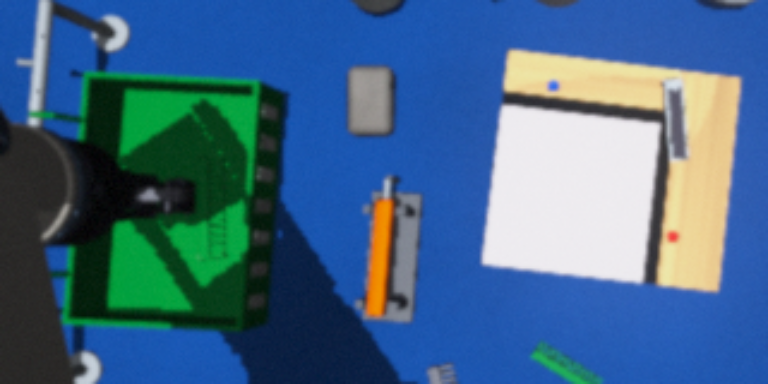

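The comb lies in the basket at (213,210) in the crop. The clipper is alone on the panel at (675,120), measured at (632,-81), yaw 0.08, 81 x 20 mm.

Call:
step_arm:
  moves:
    - {"tx":0,"ty":0.5,"tz":0,"ax":0,"ay":0,"az":-0.05}
    - {"tx":0.11,"ty":0.98,"tz":0,"ax":0,"ay":0,"az":0}
    - {"tx":0.11,"ty":0.98,"tz":0,"ax":0,"ay":0,"az":0}
    - {"tx":0.11,"ty":0.98,"tz":0,"ax":0,"ay":0,"az":0}
    - {"tx":0.11,"ty":0.98,"tz":0,"ax":0,"ay":0,"az":0}

```text
clock: 16.55
eef_pos: [561.7, 269.1, 172.7]
tcp_rot: [3.142, 0.0, 0.077]
contact_force: [-0.6, 0.5, -0.3]
opening: 0.549
grasp_force: 0.0
```

Call:
step_arm:
  moves:
    - {"tx":0.11,"ty":0.98,"tz":0,"ax":0,"ay":0,"az":0}
    - {"tx":0.11,"ty":0.98,"tz":0,"ax":0,"ay":0,"az":0}
    - {"tx":0.11,"ty":0.98,"tz":0,"ax":0,"ay":0,"az":0}
    - {"tx":0.11,"ty":0.98,"tz":0,"ax":0,"ay":0,"az":0}
    - {"tx":0.11,"ty":0.98,"tz":0,"ax":0,"ay":0,"az":0}

```text
clock: 17.18
eef_pos: [584.8, 148.1, 172.8]
tcp_rot: [3.142, -0.0, 0.077]
contact_force: [-0.6, 0.2, -0.1]
opening: 0.551
grasp_force: 0.0
```

Call:
step_arm:
  moves:
    - {"tx":0.11,"ty":0.98,"tz":0,"ax":0,"ay":0,"az":0}
    - {"tx":0.11,"ty":0.98,"tz":0,"ax":0,"ay":0,"az":0}
    - {"tx":0.11,"ty":0.98,"tz":0,"ax":0,"ay":0,"az":0}
    - {"tx":0.11,"ty":0.98,"tz":0,"ax":0,"ay":0,"az":0}
    - {"tx":0.11,"ty":0.98,"tz":0,"ax":0,"ay":0,"az":0}

```text
clock: 17.8
eef_pos: [607.9, 27.0, 172.8]
tcp_rot: [3.142, -0.0, 0.077]
contact_force: [-0.4, 0.3, -0.6]
opening: 0.552
grasp_force: 0.0
```

Call:
step_arm:
  moves:
    - {"tx":0.11,"ty":0.98,"tz":0.3,"ax":0,"ay":0,"az":0}
    - {"tx":0.11,"ty":0.98,"tz":0.5,"ax":0,"ay":0,"az":0}
    - {"tx":0.11,"ty":0.98,"tz":0.5,"ax":0,"ay":0,"az":0}
    - {"tx":0.11,"ty":0.98,"tz":0.5,"ax":0,"ay":0,"az":0}
    - {"tx":0,"ty":0,"tz":0,"ax":0,"ay":0,"az":0}

```text
clock: 18.42
eef_pos: [625.8, -70.2, 126.8]
tcp_rot: [-3.142, 0.002, 0.076]
contact_force: [-0.6, 0.8, -0.0]
opening: 0.55
grasp_force: 0.0
```

```bash
python3 plan.py "632 -81 44 0.08"
```

```text
t 18.43 pos [625.8 -70.2 126.8] rpy [-3.142e+00  2.000e-03  7.600e-02] q [-0.11  0.5   1.72 -0.    0.92  1.38] F [-0.6  0.8 -0. ] open 0.55 grip 0.0
-> 632 -81 44 0.08 | az total -0.003 (rows 1) | shift total [0.21 0.45 3.31] n 4 per row [0.053 0.113 0.828]
```

Call:
step_arm:
  moves:
    - {"tx":0.21,"ty":0.45,"tz":0.8,"ax":0,"ay":0,"az":0}
    - {"tx":0,"ty":0,"tz":0.9,"ax":0,"ay":0,"az":0}
    - {"tx":0,"ty":0,"tz":0.8,"ax":0,"ay":0,"az":0}
    - {"tx":0,"ty":0,"tz":0.7,"ax":0,"ay":0,"az":0}
    - {"tx":0,"ty":0,"tz":0,"ax":0,"ay":0,"az":0}

```text
clock: 19.05
eef_pos: [631.8, -78.1, 46.0]
tcp_rot: [-3.141, 0.003, 0.079]
contact_force: [-0.2, -0.1, 0.2]
opening: 0.549
grasp_force: 0.0
```

Call:
step_arm:
  moves:
    - {"tx":0,"ty":0,"tz":0,"ax":0,"ay":0,"az":0}
    - {"tx":0,"ty":0,"tz":0,"ax":0,"ay":0,"az":0}
    - {"tx":0,"ty":0,"tz":0,"ax":0,"ay":0,"az":0}
    - {"tx":0,"ty":0,"tz":0,"ax":0,"ay":0,"az":0}
    - {"tx":0,"ty":0,"tz":0,"ax":0,"ay":0,"az":0}
  gripper: 0
  newtons: 30

```text
clock: 19.68
eef_pos: [633.5, -78.4, 48.7]
tcp_rot: [3.141, -0.002, 0.079]
contact_force: [-0.7, -0.0, 5.5]
opening: 0.221
grasp_force: 30.5
```

Call:
step_arm:
  moves:
    - {"tx":0,"ty":0,"tz":-0.4,"ax":0,"ay":0,"az":0}
    - {"tx":0,"ty":0,"tz":-1,"ax":0,"ay":0,"az":0}
    - {"tx":0,"ty":0,"tz":-1,"ax":0,"ay":0,"az":0}
    - {"tx":0,"ty":0,"tz":-1,"ax":0,"ay":0,"az":0}
    - {"tx":0,"ty":0,"tz":-1,"ax":0,"ay":0,"az":0}

```text
clock: 20.3
eef_pos: [632.6, -78.4, 159.0]
tcp_rot: [-3.142, 0.0, 0.079]
contact_force: [0.6, -0.5, -0.0]
opening: 0.22
grasp_force: 29.8
```

```bash
python3 plan.py "543 405 180 0.08" "543 405 80 0.08"
```

```text
t 20.3 pos [632.6 -78.4 159. ] rpy [-3.142  0.     0.079] q [-0.13  0.47  1.69 -0.    0.98  1.37] F [ 0.6 -0.5 -0. ] open 0.22 grip 29.8
-> 543 405 180 0.08 | az total -0.001 (rows 1) | shift total [ -2.03 -19.56  -0.84] n 20 per row [-0.101 -0.978 -0.042]
-> 543 405 80 0.08 | az total -0.000 (rows 0) | shift total [0. 0. 4.] n 4 per row [0. 0. 1.]
```

Call:
step_arm:
  moves:
    - {"tx":-0.1,"ty":-0.98,"tz":-0.04,"ax":0,"ay":0,"az":0}
    - {"tx":-0.1,"ty":-0.98,"tz":-0.04,"ax":0,"ay":0,"az":0}
    - {"tx":-0.1,"ty":-0.98,"tz":-0.04,"ax":0,"ay":0,"az":0}
    - {"tx":-0.1,"ty":-0.98,"tz":-0.04,"ax":0,"ay":0,"az":0}
    - {"tx":-0.1,"ty":-0.98,"tz":-0.04,"ax":0,"ay":0,"az":0}

```text
clock: 20.92
eef_pos: [609.3, 44.6, 161.9]
tcp_rot: [-3.141, 0.002, 0.079]
contact_force: [0.7, 0.6, -1.4]
opening: 0.219
grasp_force: 29.8
```

Call:
step_arm:
  moves:
    - {"tx":-0.1,"ty":-0.98,"tz":-0.04,"ax":0,"ay":0,"az":0}
    - {"tx":-0.1,"ty":-0.98,"tz":-0.04,"ax":0,"ay":0,"az":0}
    - {"tx":-0.1,"ty":-0.98,"tz":-0.04,"ax":0,"ay":0,"az":0}
    - {"tx":-0.1,"ty":-0.98,"tz":-0.04,"ax":0,"ay":0,"az":0}
    - {"tx":-0.1,"ty":-0.98,"tz":-0.04,"ax":0,"ay":0,"az":0}

```text
clock: 21.55
eef_pos: [587.1, 165.5, 166.9]
tcp_rot: [3.142, 0.002, 0.079]
contact_force: [0.1, 0.4, -0.7]
opening: 0.217
grasp_force: 29.8
```

Call:
step_arm:
  moves:
    - {"tx":-0.1,"ty":-0.98,"tz":-0.04,"ax":0,"ay":0,"az":0}
    - {"tx":-0.1,"ty":-0.98,"tz":-0.04,"ax":0,"ay":0,"az":0}
    - {"tx":-0.1,"ty":-0.98,"tz":-0.04,"ax":0,"ay":0,"az":0}
    - {"tx":-0.1,"ty":-0.98,"tz":-0.04,"ax":0,"ay":0,"az":0}
    - {"tx":-0.1,"ty":-0.98,"tz":-0.04,"ax":0,"ay":0,"az":0}

```text
clock: 22.18
eef_pos: [564.8, 286.4, 171.8]
tcp_rot: [3.141, 0.002, 0.079]
contact_force: [0.7, -0.4, -1.1]
opening: 0.22
grasp_force: 29.8
```

Call:
step_arm:
  moves:
    - {"tx":-0.1,"ty":-0.98,"tz":-0.04,"ax":0,"ay":0,"az":0}
    - {"tx":-0.1,"ty":-0.98,"tz":-0.04,"ax":0,"ay":0,"az":0}
    - {"tx":-0.1,"ty":-0.98,"tz":-0.04,"ax":0,"ay":0,"az":0}
    - {"tx":-0.1,"ty":-0.98,"tz":-0.04,"ax":0,"ay":0,"az":0}
    - {"tx":-0.1,"ty":-0.98,"tz":-0.04,"ax":0,"ay":0,"az":0}

```text
clock: 22.8
eef_pos: [544.1, 407.7, 177.8]
tcp_rot: [-3.142, -0.0, 0.079]
contact_force: [-0.4, -0.5, -0.1]
opening: 0.22
grasp_force: 29.8
```

Call:
step_arm:
  moves:
    - {"tx":0,"ty":0,"tz":0.8,"ax":0,"ay":0,"az":0}
    - {"tx":0,"ty":0,"tz":0.8,"ax":0,"ay":0,"az":0}
    - {"tx":0,"ty":0,"tz":0.8,"ax":0,"ay":0,"az":0}
    - {"tx":0,"ty":0,"tz":0.8,"ax":0,"ay":0,"az":0}
    - {"tx":0,"ty":0,"tz":0.6,"ax":0,"ay":0,"az":0}

```text
clock: 23.42
eef_pos: [544.2, 405.4, 80.9]
tcp_rot: [3.141, 0.001, 0.078]
contact_force: [-0.2, 0.9, -0.3]
opening: 0.224
grasp_force: 29.8
```

Call:
step_arm:
  moves:
    - {"tx":0,"ty":0,"tz":0,"ax":0,"ay":0,"az":0}
    - {"tx":0,"ty":0,"tz":0,"ax":0,"ay":0,"az":0}
    - {"tx":0,"ty":0,"tz":0,"ax":0,"ay":0,"az":0}
    - {"tx":0,"ty":0,"tz":-0.5,"ax":0,"ay":0,"az":0}
    - {"tx":0,"ty":0,"tz":-1,"ax":0,"ay":0,"az":0}
  gripper: 0.55

```text
clock: 24.05
eef_pos: [544.0, 405.9, 120.9]
tcp_rot: [3.141, 0.001, 0.079]
contact_force: [-0.1, 0.8, -0.2]
opening: 0.554
grasp_force: 0.0
```

Call:
step_arm:
  moves:
    - {"tx":0,"ty":0,"tz":-1,"ax":0,"ay":0,"az":0}
    - {"tx":0,"ty":0,"tz":-1,"ax":0,"ay":0,"az":0}
    - {"tx":0,"ty":0.4,"tz":-0.2,"ax":0,"ay":0,"az":0.09}
    - {"tx":0,"ty":1,"tz":0,"ax":0,"ay":0,"az":0}
    - {"tx":0,"ty":1,"tz":0,"ax":0,"ay":0,"az":0}

```text
clock: 24.68
eef_pos: [541.5, 344.3, 175.3]
tcp_rot: [3.141, 0.0, -0.059]
contact_force: [-0.3, -0.7, 0.5]
opening: 0.555
grasp_force: 0.0
```

Call:
step_arm:
  moves:
    - {"tx":0,"ty":1,"tz":0,"ax":0,"ay":0,"az":0}
    - {"tx":0,"ty":1,"tz":0,"ax":0,"ay":0,"az":0}
    - {"tx":0,"ty":0.5,"tz":0,"ax":0,"ay":0,"az":0}
    - {"tx":0,"ty":0,"tz":0,"ax":0,"ay":0,"az":0}

```text
clock: 25.18
eef_pos: [538.3, 282.9, 175.4]
tcp_rot: [-3.141, 0.0, -0.064]
contact_force: [0.1, -0.6, 0.2]
opening: 0.549
grasp_force: 0.0
```

```bash
python3 plan.py "494 204.2 130 -0.062" "494 204.2 72 -0.062"; python3 - <<'E'
from h import *
p,d=grab("top");X=pts("top",d);np.savez("pics/t4.npz",p=p,d=d)
m=(abs(X[...,0]-590)<135)&(abs(X[...,1]+20)<130)&(X[...,2]>21)&(X[...,2]<60)
for b in blobs(m,15): print("on panel",b.sum(),rect(X[b][:,:2]),X[b].mean(0).round(1))
save("t4",cv2.resize(p[130:290,80:400],None,fx=2.4,fy=2.4))
E
```

```text
t 25.18 pos [538.3 282.9 175.4] rpy [-3.141  0.    -0.064] q [0.48 0.41 1.74 0.   0.99 2.12] F [ 0.1 -0.6  0.2] open 0.549 grip 0.0
-> 494 204.2 130 -0.062 | az total -0.001 (rows 1) | shift total [-1.57  3.25  1.81] n 4 per row [-0.393  0.813  0.454]
-> 494 204.2 72 -0.062 | az total -0.000 (rows 0) | shift total [ 0.   -0.    2.32] n 3 per row [ 0.    -0.     0.773]
```

View pics/t4.png

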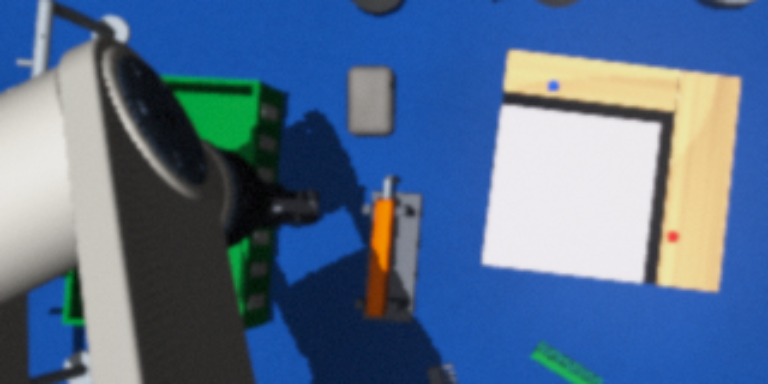

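The panel is bare and the joint is clear all the way round. The rake lies undisturbed at (382,257) in the crop. The arm hides the basket here, so I will check it later.

Call:
step_arm:
  moves:
    - {"tx":-0.39,"ty":0.81,"tz":0.3,"ax":0,"ay":0,"az":0}
    - {"tx":-0.39,"ty":0.81,"tz":0.5,"ax":0,"ay":0,"az":0}
    - {"tx":-0.39,"ty":0.81,"tz":0.5,"ax":0,"ay":0,"az":0}
    - {"tx":-0.4,"ty":0.82,"tz":0.5,"ax":0,"ay":0,"az":0}
    - {"tx":0,"ty":0,"tz":0,"ax":0,"ay":0,"az":0}

```text
clock: 25.85
eef_pos: [492.8, 204.8, 129.4]
tcp_rot: [3.141, 0.002, -0.063]
contact_force: [0.7, -0.0, -0.1]
opening: 0.549
grasp_force: 0.0
```

```bash
python3 plan.py "494 204.2 72 -0.062"
```

```text
t 25.85 pos [492.8 204.8 129.4] rpy [ 3.141e+00  2.000e-03 -6.300e-02] q [0.39 0.37 1.93 0.   0.84 2.02] F [ 0.7 -0.  -0.1] open 0.549 grip 0.0
-> 494 204.2 72 -0.062 | az total -0.000 (rows 1) | shift total [0.05 0.02 2.3 ] n 3 per row [0.017 0.008 0.766]
```

Call:
step_arm:
  moves:
    - {"tx":0.05,"ty":0.02,"tz":0.7,"ax":0,"ay":0,"az":0}
    - {"tx":0,"ty":0,"tz":0.7,"ax":0,"ay":0,"az":0}
    - {"tx":0,"ty":0,"tz":0.6,"ax":0,"ay":0,"az":0}
    - {"tx":0,"ty":0,"tz":0.3,"ax":0,"ay":0,"az":0}
    - {"tx":0,"ty":0,"tz":0,"ax":0,"ay":0,"az":0}

```text
clock: 26.48
eef_pos: [494.7, 204.6, 72.0]
tcp_rot: [3.141, 0.001, -0.062]
contact_force: [0.9, -0.4, 0.2]
opening: 0.545
grasp_force: 0.0
```

Call:
step_arm:
  moves:
    - {"tx":0,"ty":0,"tz":0,"ax":0,"ay":0,"az":0}
    - {"tx":0,"ty":0,"tz":0,"ax":0,"ay":0,"az":0}
    - {"tx":0,"ty":0,"tz":0,"ax":0,"ay":0,"az":0}
    - {"tx":0,"ty":0,"tz":0,"ax":0,"ay":0,"az":0}
    - {"tx":0,"ty":0,"tz":0,"ax":0,"ay":0,"az":0}
  gripper: 0
  newtons: 60

```text
clock: 27.1
eef_pos: [495.6, 204.8, 73.4]
tcp_rot: [-3.141, -0.001, -0.063]
contact_force: [-0.9, 0.3, 7.1]
opening: 0.176
grasp_force: 59.0
```

Call:
step_arm:
  moves:
    - {"tx":0,"ty":0,"tz":0,"ax":0,"ay":0,"az":0}
    - {"tx":0,"ty":0,"tz":-0.2,"ax":0,"ay":0,"az":0}
    - {"tx":0,"ty":0,"tz":-0.4,"ax":0,"ay":0,"az":0}
    - {"tx":0,"ty":0,"tz":0,"ax":0,"ay":0,"az":0}

```text
clock: 27.6
eef_pos: [495.7, 204.9, 88.7]
tcp_rot: [-3.141, -0.002, -0.063]
contact_force: [-0.6, 0.0, -1.1]
opening: 0.18
grasp_force: 58.4
```

```bash
python3 plan.py
```

```text
t 27.6 pos [495.7 204.9  88.7] rpy [-3.141e+00 -2.000e-03 -6.300e-02] q [ 0.39  0.44  1.95 -0.    0.75  2.02] F [-0.6  0.  -1.1] open 0.18 grip 58.4
```

Call:
step_arm:
  moves:
    - {"tx":0,"ty":0,"tz":-0.8,"ax":0,"ay":0,"az":0}
    - {"tx":0,"ty":0,"tz":-0.8,"ax":0,"ay":0,"az":0}
    - {"tx":0,"ty":0,"tz":-0.8,"ax":0,"ay":0,"az":0.03}
    - {"tx":0,"ty":0,"tz":0,"ax":0,"ay":0,"az":0}

```text
clock: 28.1
eef_pos: [496.0, 205.0, 149.0]
tcp_rot: [-3.14, -0.003, -0.109]
contact_force: [-0.1, -0.5, -0.8]
opening: 0.179
grasp_force: 58.5
```

```bash
python3 plan.py "443 -54.1 140 -0.109" "443 -54.1 85 -0.109" "443 -54.1 66.5 -0.109"
```

```text
t 28.1 pos [496. 205. 149.] rpy [-3.14e+00 -3.00e-03 -1.09e-01] q [0.39 0.35 1.92 0.   0.87 2.07] F [-0.1 -0.5 -0.8] open 0.179 grip 58.5
-> 443 -54.1 140 -0.109 | az total -0.000 (rows 1) | shift total [-0.98 10.53  0.36] n 11 per row [-0.089  0.958  0.033]
-> 443 -54.1 85 -0.109 | az total -0.000 (rows 0) | shift total [ 0.  -0.   2.2] n 3 per row [ 0.    -0.     0.733]
-> 443 -54.1 66.5 -0.109 | az total -0.000 (rows 0) | shift total [ 0.   -0.    0.74] n 1 per row [ 0.   -0.    0.74]
```

Call:
step_arm:
  moves:
    - {"tx":-0.09,"ty":0.95,"tz":0.04,"ax":0,"ay":0,"az":0}
    - {"tx":-0.09,"ty":0.95,"tz":0.04,"ax":0,"ay":0,"az":0}
    - {"tx":-0.09,"ty":0.95,"tz":0.04,"ax":0,"ay":0,"az":0}
    - {"tx":-0.09,"ty":0.95,"tz":0.04,"ax":0,"ay":0,"az":0}
    - {"tx":-0.09,"ty":0.95,"tz":0.04,"ax":0,"ay":0,"az":0}

```text
clock: 28.72
eef_pos: [470.2, 87.0, 141.7]
tcp_rot: [3.141, 0.001, -0.108]
contact_force: [1.0, -0.7, -0.4]
opening: 0.18
grasp_force: 58.5
```

Call:
step_arm:
  moves:
    - {"tx":-0.09,"ty":0.95,"tz":0.04,"ax":0,"ay":0,"az":0}
    - {"tx":-0.09,"ty":0.95,"tz":0.04,"ax":0,"ay":0,"az":0}
    - {"tx":-0.09,"ty":0.95,"tz":0.04,"ax":0,"ay":0,"az":0}
    - {"tx":-0.09,"ty":0.95,"tz":0.04,"ax":0,"ay":0,"az":0}
    - {"tx":-0.09,"ty":0.95,"tz":0.04,"ax":0,"ay":0,"az":0}

```text
clock: 29.35
eef_pos: [446.0, -29.7, 136.8]
tcp_rot: [3.142, 0.001, -0.108]
contact_force: [-0.2, 0.8, -0.4]
opening: 0.174
grasp_force: 58.5
```

Call:
step_arm:
  moves:
    - {"tx":-0.09,"ty":0.95,"tz":0.8,"ax":0,"ay":0,"az":0}
    - {"tx":0,"ty":0,"tz":0.8,"ax":0,"ay":0,"az":0}
    - {"tx":0,"ty":0,"tz":0.6,"ax":0,"ay":0,"az":0}
    - {"tx":0,"ty":0,"tz":0,"ax":0,"ay":0,"az":0}
    - {"tx":0,"ty":0,"tz":0,"ax":0,"ay":0,"az":0}

```text
clock: 29.98
eef_pos: [442.2, -52.1, 82.9]
tcp_rot: [3.142, -0.0, -0.109]
contact_force: [-0.2, -0.3, -0.7]
opening: 0.172
grasp_force: 58.6
```

```bash
python3 plan.py "443 -54.1 66.5 -0.109"; python3 - <<'E'
from h import *
p,d=grab("top");q,e=grab("side");np.savez("pics/t5.npz",p=p,d=d,q=q,e=e)
a=cv2.resize(p[130:280,270:400],None,fx=3,fy=3,interpolation=cv2.INTER_CUBIC)
b=cv2.resize(q[160:260,300:430],None,fx=3,fy=3,interpolation=cv2.INTER_CUBIC)
c=cv2.resize(p[150:290,80:210],None,fx=3,fy=3)
o=np.zeros((600,780,3),np.uint8);o[:450,:390]=a;o[:300,390:]=b;o[300:600,390:]=c[:300]
save("t5",o)
X=pts("top",d);m=(abs(X[...,0]-540)<140)&(abs(X[...,1]-398)<90)&(X[...,2]>31)&(X[...,2]<80)
print([ (b.sum(),X[b].mean(0).round(),X[b][:,2].max().round()) for b in blobs(m,15)])
E
```

```text
t 29.98 pos [442.2 -52.1  82.9] rpy [ 3.142 -0.    -0.109] q [-0.12  0.34  2.15 -0.    0.65  1.56] F [-0.2 -0.3 -0.7] open 0.172 grip 58.6
-> 443 -54.1 66.5 -0.109 | az total 0.000 (rows 1) | shift total [0.04 0.08 0.66] n 1 per row [0.042 0.076 0.658]
[(np.int64(1352), array([550., 457.,  56.]), np.float64(80.0)), (np.int64(686), array([542., 319.,  57.]), np.float64(80.0)), (np.int64(623), array([542., 392.,  36.]), np.float64(44.0))]
```

View pics/t5.png

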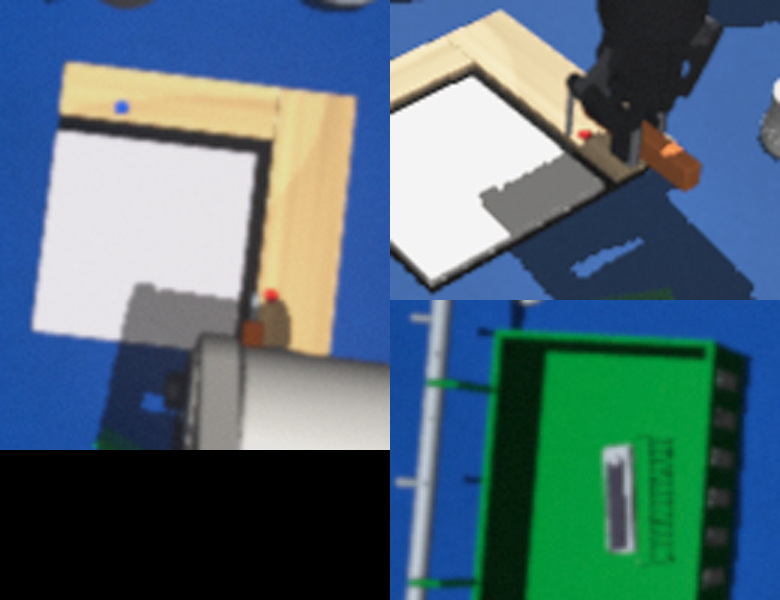

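Both toiletries lie in the basket: the clipper at (618,500) and the comb at (660,500) in the crop. The rake tip hovers by the red dot, with the rod at (258,298) in the top crop and (570,80–135) in the side crop. I check the tip position by rays.

```bash
python3 - <<'E'
from h import *
f=np.load("pics/t5.npz")
M=np.array([590.98,-20.05]);y=-.1088;Ri=np.array([[np.cos(y),np.sin(y)],[-np.sin(y),np.cos(y)]])
pr=lambda X:np.round((X[:,:2]-M)@Ri.T,1)
print("pred tip world",np.array([442.2,-52.1])+np.array([72.96,-7.98]),pr(np.array([[442.2+72.96,-52.1-7.98]])))
print("side tip z26.5",[(px,pr(ray("side",[px],26.5))[0]) for px in((360,205),(360,204),(359.5,203))])
g=f["q"][180:210,352:370].astype(int).sum(2)//3
print("cols352..369 rows 184-208");print("\n".join(str(180+i)+": "+" ".join("%3d"%k for k in r_) for i,r_ in enumerate(g) if i>=4))
t=f["p"][222:236,346:368].astype(int)
print("top sum cols346..");print("\n".join(str(222+i)+": "+" ".join("%3d"%(k.sum()//3) for k in r_) for i,r_ in enumerate(t)))
X=pts("top",f["d"]);print("z top",X[226:233,352:361,2].round())
print("rod top px->panel z77",pr(ray("top",[(356,229.3),(355.5,228.5)],72)))
E
```

```text
pred tip world [515.16 -60.08] [[-71. -48.]]
side tip z26.5 [((360, 205), array([-74.8, -47.4])), ((360, 204), array([-72.1, -49.7])), ((359.5, 203), array([-68.7, -51.2]))]
cols352..369 rows 184-208
184: 208 207 207 208 209 209 208 182 142 116 130 168 161 108  63  58  57  56
185: 211 210 208 207 208 209 196 133  56  33  46  91 104  78  58  58  55  53
186: 211 212 211 209 208 208 165  81  35  34  45  52  54  57  57  54  53  52
187: 211 211 212 211 210 209 150  55  35  41  53  57  56  54  55  52  52  52
188: 211 211 211 212 212 211 163  76  35  47  57  58  57  52  43  38  40  50
189: 212 211 211 212 212 212 185 109  43  45  54  56  53  44  35  33  33  38
190: 211 212 212 212 212 212 194 131  57  39  47  54  44  35  34  32  30  32
191: 208 210 212 213 212 212 194 137  74  42  40  45  38  34  34  33  31  32
192: 209 209 210 212 213 213 196 140  94  82  55  37  36  31  33  33  33  30
193: 214 211 209 210 212 214 186 127 100 143 131  74  33  32  31  31  33  30
194: 219 216 212 209 210 212 182 121  97 154 190 132  33  31  30  30  30  32
195: 222 220 217 213 211 210 180 121  98 178 210 164 
[... 2054 characters left out ...]
 119 120 111  79  51  45  48  70 108 118 107  99  97  93  91  90  88  88  97 134 175 190
233: 120 121 115  80  48  43  47  61  85  92  92  91  94  97  94  91  86  84  91 119 167 188
234: 122 123 116  83  50  43  45  65  80  85  90  91  95  96  93  90  87  86  90 110 160 186
235: 120 122 119  83  52  43  46  66  81  83  87  93  96  96  94  91  89  87  91  99 131 173
z top [[ 7.  5.  8. 11. 19. 18. 17. 19. 18.]
 [43. 65. 73. 74. 15. 17. 18. 17. 15.]
 [44. 63. 75. 79. 17. 17. 15. 18. 19.]
 [10.  8. 80. 79. 16. 16. 17. 17. 15.]
 [10. 11. 76. 81. 16. 16. 18. 14. 19.]
 [ 9. 75. 76. 81. 16. 16. 15. 15. 15.]
 [ 7. 76. 79. 81. 18. 19. 19. 19. 20.]]
rod top px->panel z77 [[-74.  -51. ]
 [-72.4 -49.7]]
```

The prediction and both views agree on the tip, at panel (-71,-48). I correct by 2 mm and lower it gently.

Call:
step_arm:
  moves:
    - {"tx":0.04,"ty":0.07,"tz":0.15,"ax":0,"ay":0,"az":0}
    - {"tx":0,"ty":0,"tz":0.15,"ax":0,"ay":0,"az":0}
    - {"tx":0,"ty":0,"tz":0.1,"ax":0,"ay":0,"az":0}
    - {"tx":0,"ty":0,"tz":0.1,"ax":0,"ay":0,"az":0}
    - {"tx":0,"ty":0,"tz":0.1,"ax":0,"ay":0,"az":0}

```text
clock: 30.7
eef_pos: [442.7, -54.2, 67.6]
tcp_rot: [-3.142, 0.0, -0.11]
contact_force: [-0.1, 0.1, -0.1]
opening: 0.171
grasp_force: 58.6
```

Call:
step_arm:
  moves:
    - {"tx":0,"ty":0,"tz":0.05,"ax":0,"ay":0,"az":0}
    - {"tx":0,"ty":0,"tz":0,"ax":0,"ay":0,"az":0}
    - {"tx":0,"ty":0,"tz":0,"ax":0,"ay":0,"az":0}

```text
clock: 31.08
eef_pos: [442.8, -54.2, 66.6]
tcp_rot: [3.142, -0.0, -0.11]
contact_force: [0.7, -0.7, -1.1]
opening: 0.173
grasp_force: 58.6
```

```bash
python3 plan.py "443 -54.1 66.5 -0.109"; python3 - <<'E'
from h import *
q,e=grab("side")
save("t6",cv2.resize(q[170:230,330:410],None,fx=7,fy=7,interpolation=cv2.INTER_CUBIC))
E
```

```text
t 31.07 pos [442.8 -54.2  66.6] rpy [ 3.142 -0.    -0.11 ] q [-0.13  0.38  2.15 -0.    0.61  1.56] F [ 0.7 -0.7 -1.1] open 0.173 grip 58.6
-> 443 -54.1 66.5 -0.109 | az total -0.000 (rows 1) | shift total [ 0.01 -0.    0.  ] n 1 per row [ 0.009 -0.004  0.003]
```

View pics/t6.png

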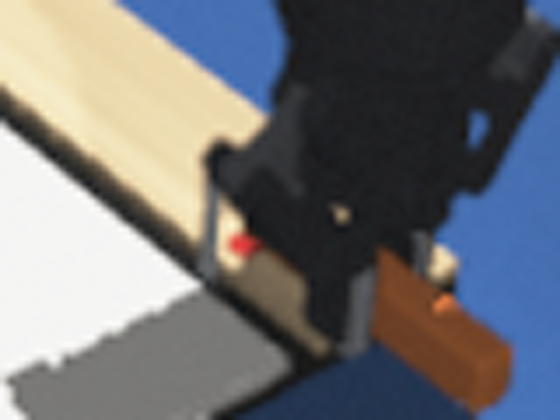

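The rod goes down into the black joint at (212,275) in the crop, next to the red dot, with no side force. I probe 1–2 mm lower to find the floor.

Call:
step_arm:
  moves:
    - {"tx":0,"ty":0,"tz":0.04,"ax":0,"ay":0,"az":0}
    - {"tx":0,"ty":0,"tz":0,"ax":0,"ay":0,"az":0}

```text
clock: 31.38
eef_pos: [442.7, -54.2, 65.5]
tcp_rot: [3.142, 0.0, -0.11]
contact_force: [0.4, 0.1, -0.6]
opening: 0.175
grasp_force: 58.6
```

Call:
step_arm:
  moves:
    - {"tx":0,"ty":0,"tz":0.04,"ax":0,"ay":0,"az":0}
    - {"tx":0,"ty":0,"tz":0,"ax":0,"ay":0,"az":0}

```text
clock: 31.62
eef_pos: [442.7, -54.2, 64.5]
tcp_rot: [-3.142, 0.0, -0.11]
contact_force: [-0.2, 0.0, -0.4]
opening: 0.177
grasp_force: 58.6
```

Call:
step_arm:
  moves:
    - {"tx":0.1,"ty":0,"tz":-0.02,"ax":0,"ay":0,"az":0}
    - {"tx":0.1,"ty":0,"tz":0,"ax":0,"ay":0,"az":0}
    - {"tx":0.1,"ty":0,"tz":0,"ax":0,"ay":0,"az":0}
    - {"tx":0.1,"ty":0,"tz":0,"ax":0,"ay":0,"az":0}
    - {"tx":0.1,"ty":0,"tz":0,"ax":0,"ay":0,"az":0}

```text
clock: 32.25
eef_pos: [455.3, -55.6, 65.0]
tcp_rot: [-3.142, 0.0, -0.11]
contact_force: [0.6, -0.4, -0.5]
opening: 0.176
grasp_force: 58.6
```

Call:
step_arm:
  moves:
    - {"tx":0.1,"ty":0,"tz":0,"ax":0,"ay":0,"az":0}
    - {"tx":0.1,"ty":0,"tz":0,"ax":0,"ay":0,"az":0}
    - {"tx":0.1,"ty":0,"tz":0,"ax":0,"ay":0,"az":0}
    - {"tx":0.1,"ty":0,"tz":0,"ax":0,"ay":0,"az":0}
    - {"tx":0.1,"ty":0,"tz":0,"ax":0,"ay":0,"az":0}

```text
clock: 32.88
eef_pos: [467.7, -56.9, 65.0]
tcp_rot: [-3.142, 0.0, -0.11]
contact_force: [0.7, -0.8, -1.0]
opening: 0.179
grasp_force: 58.6
```

Call:
step_arm:
  moves:
    - {"tx":0.1,"ty":0,"tz":0,"ax":0,"ay":0,"az":0}
    - {"tx":0.1,"ty":0,"tz":0,"ax":0,"ay":0,"az":0}
    - {"tx":0.1,"ty":0,"tz":0,"ax":0,"ay":0,"az":0}
    - {"tx":0.1,"ty":0,"tz":0,"ax":0,"ay":0,"az":0}
    - {"tx":0.1,"ty":0,"tz":0,"ax":0,"ay":0,"az":0}

```text
clock: 33.5
eef_pos: [480.2, -58.3, 65.0]
tcp_rot: [-3.142, -0.0, -0.11]
contact_force: [-0.2, -0.8, -0.3]
opening: 0.173
grasp_force: 58.6
```

Call:
step_arm:
  moves:
    - {"tx":0.1,"ty":0,"tz":0,"ax":0,"ay":0,"az":0}
    - {"tx":0.1,"ty":0,"tz":0,"ax":0,"ay":0,"az":0}
    - {"tx":0.1,"ty":0,"tz":0,"ax":0,"ay":0,"az":0}
    - {"tx":0.1,"ty":0,"tz":0,"ax":0,"ay":0,"az":0}
    - {"tx":0.1,"ty":0,"tz":0,"ax":0,"ay":0,"az":0}

```text
clock: 34.12
eef_pos: [492.6, -59.7, 65.0]
tcp_rot: [-3.142, 0.0, -0.11]
contact_force: [0.4, 0.1, -1.5]
opening: 0.179
grasp_force: 58.6
```

```bash
python3 plan.py "562.3 -67.2 65 -0.109"; python3 - <<'E'
from h import *
p,d=grab("top");q,e=grab("side");np.savez("pics/t7.npz",p=p,d=d,q=q,e=e)
a=cv2.resize(p[150:250,300:390],None,fx=4,fy=4,interpolation=cv2.INTER_CUBIC)
b=cv2.resize(q[150:250,290:390],None,fx=4,fy=4,interpolation=cv2.INTER_CUBIC)
save("t7",np.hstack([a,b]))
E
```

```text
t 34.12 pos [492.6 -59.7  65. ] rpy [-3.142  0.    -0.11 ] q [-0.12  0.44  2.05  0.    0.66  1.56] F [ 0.4  0.1 -1.5] open 0.179 grip 58.6
-> 562.3 -67.2 65 -0.109 | az total -0.000 (rows 1) | shift total [ 2.81 -0.    0.  ] n 3 per row [ 0.935 -0.001  0.   ]
```

View pics/t7.png

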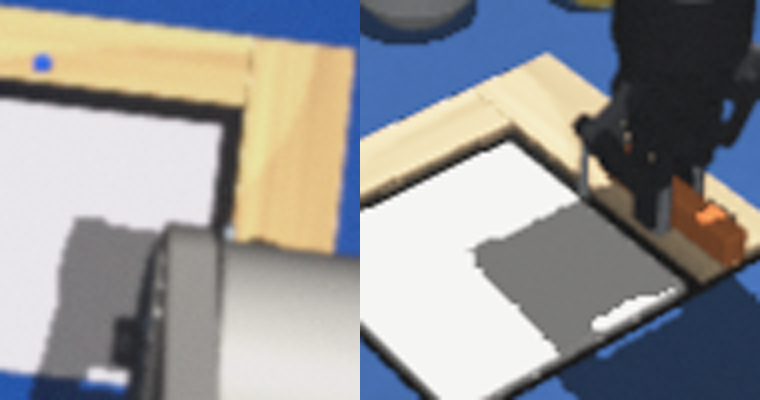

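The rod is still down in the joint at (585,195) in the side half, and no force has built up. I go on to the corner.

Call:
step_arm:
  moves:
    - {"tx":0.1,"ty":0,"tz":0,"ax":0,"ay":0,"az":0}
    - {"tx":0.1,"ty":0,"tz":0,"ax":0,"ay":0,"az":0}
    - {"tx":0.1,"ty":0,"tz":0,"ax":0,"ay":0,"az":0}
    - {"tx":0.1,"ty":0,"tz":0,"ax":0,"ay":0,"az":0}
    - {"tx":0.1,"ty":0,"tz":0,"ax":0,"ay":0,"az":0}

```text
clock: 34.85
eef_pos: [505.0, -61.0, 65.0]
tcp_rot: [-3.142, 0.0, -0.11]
contact_force: [-1.1, 0.8, -0.1]
opening: 0.177
grasp_force: 58.6
```

Call:
step_arm:
  moves:
    - {"tx":0.1,"ty":0,"tz":0,"ax":0,"ay":0,"az":0}
    - {"tx":0.1,"ty":0,"tz":0,"ax":0,"ay":0,"az":0}
    - {"tx":0.1,"ty":0,"tz":0,"ax":0,"ay":0,"az":0}
    - {"tx":0.1,"ty":0,"tz":0,"ax":0,"ay":0,"az":0}
    - {"tx":0.1,"ty":0,"tz":0,"ax":0,"ay":0,"az":0}

```text
clock: 35.48
eef_pos: [517.4, -62.4, 65.0]
tcp_rot: [-3.142, 0.0, -0.11]
contact_force: [-1.1, 0.5, -1.6]
opening: 0.178
grasp_force: 58.6
```

Call:
step_arm:
  moves:
    - {"tx":0.1,"ty":0,"tz":0,"ax":0,"ay":0,"az":0}
    - {"tx":0.1,"ty":0,"tz":0,"ax":0,"ay":0,"az":0}
    - {"tx":0.1,"ty":0,"tz":0,"ax":0,"ay":0,"az":0}
    - {"tx":0.1,"ty":0,"tz":0,"ax":0,"ay":0,"az":0}
    - {"tx":0.1,"ty":0,"tz":0,"ax":0,"ay":0,"az":0}

```text
clock: 36.1
eef_pos: [529.9, -63.8, 65.0]
tcp_rot: [-3.142, -0.0, -0.11]
contact_force: [0.1, 0.2, -0.6]
opening: 0.177
grasp_force: 58.6
```

Call:
step_arm:
  moves:
    - {"tx":0.1,"ty":0,"tz":0,"ax":0,"ay":0,"az":0}
    - {"tx":0.1,"ty":0,"tz":0,"ax":0,"ay":0,"az":0}
    - {"tx":0.1,"ty":0,"tz":0,"ax":0,"ay":0,"az":0}
    - {"tx":0.1,"ty":0,"tz":0,"ax":0,"ay":0,"az":0}
    - {"tx":0.1,"ty":0,"tz":0,"ax":0,"ay":0,"az":0}

```text
clock: 36.72
eef_pos: [542.3, -65.1, 65.0]
tcp_rot: [-3.142, -0.0, -0.11]
contact_force: [-0.5, 0.1, -0.3]
opening: 0.178
grasp_force: 58.6
```

Call:
step_arm:
  moves:
    - {"tx":0.1,"ty":0,"tz":0,"ax":0,"ay":0,"az":0}
    - {"tx":0.1,"ty":0,"tz":0,"ax":0,"ay":0,"az":0}
    - {"tx":0.1,"ty":0,"tz":0,"ax":0,"ay":0,"az":0}
    - {"tx":0.1,"ty":0,"tz":0,"ax":0,"ay":0,"az":0}
    - {"tx":0.1,"ty":0,"tz":0,"ax":0,"ay":0,"az":0}

```text
clock: 37.35
eef_pos: [554.7, -66.5, 65.0]
tcp_rot: [3.142, -0.0, -0.11]
contact_force: [0.0, -1.4, -0.2]
opening: 0.175
grasp_force: 58.6
```

Call:
step_arm:
  moves:
    - {"tx":0.1,"ty":0,"tz":0,"ax":0,"ay":0,"az":0}
    - {"tx":0.1,"ty":0,"tz":0,"ax":0,"ay":0,"az":0}
    - {"tx":0.1,"ty":0,"tz":0,"ax":0,"ay":0,"az":0}
    - {"tx":0,"ty":0,"tz":0,"ax":0,"ay":0,"az":0}
    - {"tx":0,"ty":0,"tz":0,"ax":0,"ay":0,"az":0}

```text
clock: 37.98
eef_pos: [561.9, -67.3, 65.0]
tcp_rot: [-3.142, 0.0, -0.11]
contact_force: [0.3, 0.0, -0.6]
opening: 0.177
grasp_force: 58.6
```

```bash
python3 plan.py "575.3 52.1 65 -0.109"; python3 - <<'E'
from h import *
p,d=grab("top");q,e=grab("side");np.savez("pics/t8.npz",p=p,d=d,q=q,e=e)
a=cv2.resize(p[150:220,310:390],None,fx=5,fy=5,interpolation=cv2.INTER_CUBIC)
b=cv2.resize(q[150:220,280:360],None,fx=5,fy=5,interpolation=cv2.INTER_CUBIC)
save("t8",np.hstack([a,b]))
E
```

```text
t 37.98 pos [561.9 -67.3  65. ] rpy [-3.142  0.    -0.11 ] q [-0.12  0.51  1.9   0.    0.73  1.56] F [ 0.3  0.  -0.6] open 0.177 grip 58.6
-> 575.3 52.1 65 -0.109 | az total -0.000 (rows 1) | shift total [ 0.01 -4.81 -0.  ] n 5 per row [ 0.003 -0.961 -0.   ]
```

View pics/t8.png

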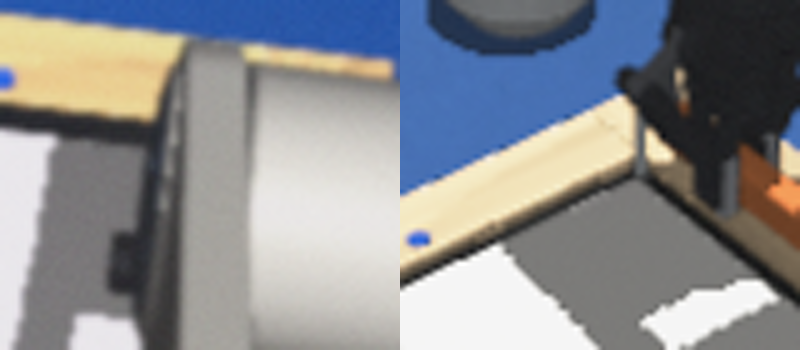

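The rod stands right in the corner at (640,172) in the side half. Second leg, along panel +y, which is tool -y.

Call:
step_arm:
  moves:
    - {"tx":0.02,"ty":-0.1,"tz":0,"ax":0,"ay":0,"az":0}
    - {"tx":0,"ty":-0.1,"tz":0,"ax":0,"ay":0,"az":0}
    - {"tx":0,"ty":-0.1,"tz":0,"ax":0,"ay":0,"az":0}
    - {"tx":0,"ty":-0.1,"tz":0,"ax":0,"ay":0,"az":0}
    - {"tx":0,"ty":-0.1,"tz":0,"ax":0,"ay":0,"az":0}

```text
clock: 38.7
eef_pos: [563.9, -54.7, 65.0]
tcp_rot: [-3.142, 0.0, -0.11]
contact_force: [-0.6, -0.1, -1.4]
opening: 0.177
grasp_force: 58.6
```

Call:
step_arm:
  moves:
    - {"tx":0,"ty":-0.1,"tz":0,"ax":0,"ay":0,"az":0}
    - {"tx":0,"ty":-0.1,"tz":0,"ax":0,"ay":0,"az":0}
    - {"tx":0,"ty":-0.1,"tz":0,"ax":0,"ay":0,"az":0}
    - {"tx":0,"ty":-0.1,"tz":0,"ax":0,"ay":0,"az":0}
    - {"tx":0,"ty":-0.1,"tz":0,"ax":0,"ay":0,"az":0}

```text
clock: 39.33
eef_pos: [565.3, -42.3, 65.0]
tcp_rot: [3.142, -0.0, -0.11]
contact_force: [-0.3, 0.7, -0.6]
opening: 0.177
grasp_force: 58.6
```

Call:
step_arm:
  moves:
    - {"tx":0,"ty":-0.1,"tz":0,"ax":0,"ay":0,"az":0}
    - {"tx":0,"ty":-0.1,"tz":0,"ax":0,"ay":0,"az":0}
    - {"tx":0,"ty":-0.1,"tz":0,"ax":0,"ay":0,"az":0}
    - {"tx":0,"ty":-0.1,"tz":0,"ax":0,"ay":0,"az":0}
    - {"tx":0,"ty":-0.1,"tz":0,"ax":0,"ay":0,"az":0}

```text
clock: 39.95
eef_pos: [566.6, -29.9, 65.0]
tcp_rot: [-3.142, 0.0, -0.11]
contact_force: [-0.2, -0.1, 0.6]
opening: 0.178
grasp_force: 58.6
```

Call:
step_arm:
  moves:
    - {"tx":0,"ty":-0.1,"tz":0,"ax":0,"ay":0,"az":0}
    - {"tx":0,"ty":-0.1,"tz":0,"ax":0,"ay":0,"az":0}
    - {"tx":0,"ty":-0.1,"tz":0,"ax":0,"ay":0,"az":0}
    - {"tx":0,"ty":-0.1,"tz":0,"ax":0,"ay":0,"az":0}
    - {"tx":0,"ty":-0.1,"tz":0,"ax":0,"ay":0,"az":0}

```text
clock: 40.58
eef_pos: [568.0, -17.5, 65.0]
tcp_rot: [-3.142, 0.0, -0.11]
contact_force: [-0.3, -0.1, -0.5]
opening: 0.177
grasp_force: 58.6
```

Call:
step_arm:
  moves:
    - {"tx":0,"ty":-0.1,"tz":0,"ax":0,"ay":0,"az":0}
    - {"tx":0,"ty":-0.1,"tz":0,"ax":0,"ay":0,"az":0}
    - {"tx":0,"ty":-0.1,"tz":0,"ax":0,"ay":0,"az":0}
    - {"tx":0,"ty":-0.1,"tz":0,"ax":0,"ay":0,"az":0}
    - {"tx":0,"ty":-0.1,"tz":0,"ax":0,"ay":0,"az":0}

```text
clock: 41.2
eef_pos: [569.3, -5.1, 65.0]
tcp_rot: [-3.142, 0.0, -0.11]
contact_force: [0.7, 0.9, -0.3]
opening: 0.175
grasp_force: 58.6
```

```bash
python3 plan.py "575.3 52.1 65 -0.109"
```

```text
t 41.2 pos [569.3  -5.1  65. ] rpy [-3.142  0.    -0.11 ] q [-0.01  0.52  1.89  0.    0.74  1.67] F [ 0.7  0.9 -0.3] open 0.175 grip 58.6
-> 575.3 52.1 65 -0.109 | az total -0.000 (rows 1) | shift total [-0.01 -2.3   0.  ] n 3 per row [-0.004 -0.766  0.   ]
```

Call:
step_arm:
  moves:
    - {"tx":0,"ty":-0.1,"tz":0,"ax":0,"ay":0,"az":0}
    - {"tx":0,"ty":-0.1,"tz":0,"ax":0,"ay":0,"az":0}
    - {"tx":0,"ty":-0.1,"tz":0,"ax":0,"ay":0,"az":0}
    - {"tx":0,"ty":-0.1,"tz":0,"ax":0,"ay":0,"az":0}
    - {"tx":0,"ty":-0.1,"tz":0,"ax":0,"ay":0,"az":0}

```text
clock: 41.82
eef_pos: [570.7, 7.4, 65.0]
tcp_rot: [3.142, -0.0, -0.11]
contact_force: [0.3, 0.2, -1.7]
opening: 0.181
grasp_force: 58.6
```

Call:
step_arm:
  moves:
    - {"tx":0,"ty":-0.1,"tz":0,"ax":0,"ay":0,"az":0}
    - {"tx":0,"ty":-0.1,"tz":0,"ax":0,"ay":0,"az":0}
    - {"tx":0,"ty":-0.1,"tz":0,"ax":0,"ay":0,"az":0}
    - {"tx":0,"ty":-0.1,"tz":0,"ax":0,"ay":0,"az":0}
    - {"tx":0,"ty":-0.1,"tz":0,"ax":0,"ay":0,"az":0}

```text
clock: 42.45
eef_pos: [572.1, 19.8, 65.0]
tcp_rot: [-3.142, 0.0, -0.11]
contact_force: [-0.3, -0.3, -0.2]
opening: 0.181
grasp_force: 58.6
```

Call:
step_arm:
  moves:
    - {"tx":0,"ty":-0.1,"tz":0,"ax":0,"ay":0,"az":0}
    - {"tx":0,"ty":-0.1,"tz":0,"ax":0,"ay":0,"az":0}
    - {"tx":0,"ty":-0.1,"tz":0,"ax":0,"ay":0,"az":0}
    - {"tx":0,"ty":-0.1,"tz":0,"ax":0,"ay":0,"az":0}
    - {"tx":0,"ty":-0.1,"tz":0,"ax":0,"ay":0,"az":0}

```text
clock: 43.08
eef_pos: [573.5, 32.2, 65.0]
tcp_rot: [-3.142, 0.0, -0.11]
contact_force: [-0.2, -0.2, -0.6]
opening: 0.174
grasp_force: 58.6
```

Call:
step_arm:
  moves:
    - {"tx":0,"ty":-0.1,"tz":0,"ax":0,"ay":0,"az":0}
    - {"tx":0,"ty":-0.1,"tz":0,"ax":0,"ay":0,"az":0}
    - {"tx":0,"ty":-0.1,"tz":0,"ax":0,"ay":0,"az":0}
    - {"tx":0,"ty":-0.1,"tz":0,"ax":0,"ay":0,"az":0}
    - {"tx":0,"ty":-0.1,"tz":0,"ax":0,"ay":0,"az":0}

```text
clock: 43.7
eef_pos: [574.8, 44.6, 65.0]
tcp_rot: [3.142, -0.0, -0.11]
contact_force: [0.5, 0.3, -0.3]
opening: 0.179
grasp_force: 58.6
```

Call:
step_arm:
  moves:
    - {"tx":0,"ty":-0.1,"tz":0,"ax":0,"ay":0,"az":0}
    - {"tx":0,"ty":-0.1,"tz":0,"ax":0,"ay":0,"az":0}
    - {"tx":0,"ty":-0.1,"tz":0,"ax":0,"ay":0,"az":0}
    - {"tx":0,"ty":0,"tz":0,"ax":0,"ay":0,"az":0}
    - {"tx":0,"ty":0,"tz":0,"ax":0,"ay":0,"az":0}

```text
clock: 44.32
eef_pos: [575.7, 51.9, 65.0]
tcp_rot: [-3.142, -0.0, -0.11]
contact_force: [0.4, 0.5, -1.0]
opening: 0.175
grasp_force: 58.6
```

```bash
python3 plan.py "575.3 52.1 65 -0.109"; python3 - <<'E'
from h import *
p,d=grab("top");q,e=grab("side");np.savez("pics/t9.npz",p=p,d=d,q=q,e=e)
a=cv2.resize(p[130:200,270:350],None,fx=5,fy=5,interpolation=cv2.INTER_CUBIC)
b=cv2.resize(q[160:230,240:320],None,fx=5,fy=5,interpolation=cv2.INTER_CUBIC)
save("t9",np.hstack([a,b]))
E
```

```text
t 44.33 pos [575.7  51.9  65. ] rpy [-3.142 -0.    -0.11 ] q [ 0.09  0.53  1.87 -0.    0.75  1.77] F [ 0.4  0.5 -1. ] open 0.175 grip 58.6
-> 575.3 52.1 65 -0.109 | az total -0.000 (rows 1) | shift total [-0.01 -0.01  0.  ] n 1 per row [-0.015 -0.006  0.002]
```

View pics/t9.png

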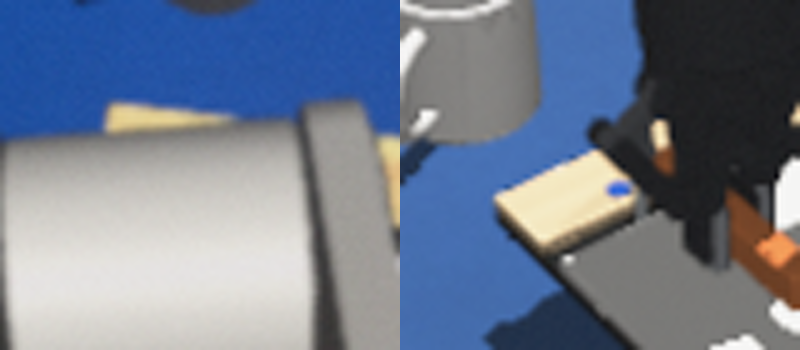

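The tip is at the blue-dot end. The rod stands at the dot at (618,190), partly hidden by a finger, and the TCP matches the computed end within 0.5 mm. Now I lift and return the rake.

Call:
step_arm:
  moves:
    - {"tx":0,"ty":0,"tz":0,"ax":0,"ay":0,"az":0}
    - {"tx":0,"ty":0,"tz":-0.2,"ax":0,"ay":0,"az":0}
    - {"tx":0,"ty":0,"tz":-0.5,"ax":0,"ay":0,"az":0}
    - {"tx":0,"ty":0,"tz":-0.8,"ax":0,"ay":0,"az":0}
    - {"tx":0,"ty":0,"tz":-0.9,"ax":0,"ay":0,"az":0}

```text
clock: 45.05
eef_pos: [575.7, 51.9, 126.4]
tcp_rot: [-3.142, -0.0, -0.11]
contact_force: [0.9, -0.2, -1.4]
opening: 0.175
grasp_force: 58.6
```

Call:
step_arm:
  moves:
    - {"tx":0,"ty":0,"tz":-0.6,"ax":0,"ay":0,"az":-0.03}
    - {"tx":0,"ty":0,"tz":-0.4,"ax":0,"ay":0,"az":0}
    - {"tx":0,"ty":0,"tz":0,"ax":0,"ay":0,"az":0}

```text
clock: 45.42
eef_pos: [576.1, 52.0, 151.1]
tcp_rot: [-3.141, -0.002, -0.063]
contact_force: [-0.3, -0.4, -0.5]
opening: 0.173
grasp_force: 58.6
```

```bash
python3 plan.py "495.6 204.8 150 -0.063"
```

```text
t 45.42 pos [576.1  52.  151.1] rpy [-3.141e+00 -2.000e-03 -6.300e-02] q [ 0.09  0.4   1.83 -0.    0.91  1.72] F [-0.3 -0.4 -0.5] open 0.173 grip 58.6
-> 495.6 204.8 150 -0.063 | az total -0.000 (rows 1) | shift total [-3.6  -5.9   0.04] n 6 per row [-0.6   -0.983  0.007]
```

Call:
step_arm:
  moves:
    - {"tx":-0.6,"ty":-0.98,"tz":0,"ax":0,"ay":0,"az":0}
    - {"tx":-0.6,"ty":-0.98,"tz":0,"ax":0,"ay":0,"az":0}
    - {"tx":-0.6,"ty":-0.98,"tz":0,"ax":0,"ay":0,"az":0}
    - {"tx":-0.6,"ty":-0.98,"tz":0,"ax":0,"ay":0,"az":0}
    - {"tx":-0.6,"ty":-0.98,"tz":0,"ax":0,"ay":0,"az":0}

```text
clock: 46.05
eef_pos: [507.5, 179.5, 149.4]
tcp_rot: [3.141, 0.001, -0.063]
contact_force: [-0.1, 0.0, -0.2]
opening: 0.174
grasp_force: 58.6
```

Call:
step_arm:
  moves:
    - {"tx":-0.6,"ty":-0.98,"tz":0.3,"ax":0,"ay":0,"az":0}
    - {"tx":0,"ty":0,"tz":0.8,"ax":0,"ay":0,"az":0}
    - {"tx":0,"ty":0,"tz":0.7,"ax":0,"ay":0,"az":0}
    - {"tx":0,"ty":0,"tz":0,"ax":0,"ay":0,"az":0}
    - {"tx":0,"ty":0,"tz":0,"ax":0,"ay":0,"az":0}

```text
clock: 46.68
eef_pos: [495.3, 204.0, 105.1]
tcp_rot: [3.142, 0.0, -0.063]
contact_force: [0.3, 0.2, 0.0]
opening: 0.178
grasp_force: 58.7
```

```bash
python3 plan.py "495.6 204.8 74 -0.063"
```

```text
t 46.67 pos [495.3 204.  105.1] rpy [ 3.142  0.    -0.063] q [0.39 0.41 1.94 0.   0.78 2.02] F [0.3 0.2 0. ] open 0.178 grip 58.7
-> 495.6 204.8 74 -0.063 | az total -0.000 (rows 1) | shift total [ 0.01 -0.03  1.24] n 2 per row [ 0.006 -0.017  0.622]
```

Call:
step_arm:
  moves:
    - {"tx":0.01,"ty":-0.03,"tz":0.4,"ax":0,"ay":0,"az":0}
    - {"tx":0,"ty":0,"tz":0.4,"ax":0,"ay":0,"az":0}
    - {"tx":0,"ty":0,"tz":0.3,"ax":0,"ay":0,"az":0}
    - {"tx":0,"ty":0,"tz":0.14,"ax":0,"ay":0,"az":0}
    - {"tx":0,"ty":0,"tz":0,"ax":0,"ay":0,"az":0}

```text
clock: 47.3
eef_pos: [495.2, 205.0, 73.8]
tcp_rot: [3.141, 0.0, -0.062]
contact_force: [0.0, -0.6, -0.6]
opening: 0.178
grasp_force: 58.7
```

Call:
step_arm:
  moves:
    - {"tx":0,"ty":0,"tz":0.03,"ax":0,"ay":0,"az":0}
    - {"tx":0,"ty":0,"tz":0,"ax":0,"ay":0,"az":0}

```text
clock: 47.55
eef_pos: [495.4, 205.1, 73.5]
tcp_rot: [-3.141, -0.0, -0.062]
contact_force: [0.1, 0.5, 1.5]
opening: 0.173
grasp_force: 59.0
```

The rake has just touched down at the height where I took it (73.5 mm). I release and lift.

Call:
step_arm:
  moves:
    - {"tx":0,"ty":0,"tz":0,"ax":0,"ay":0,"az":0}
    - {"tx":0,"ty":0,"tz":0,"ax":0,"ay":0,"az":0}
    - {"tx":0,"ty":0,"tz":0,"ax":0,"ay":0,"az":0}
    - {"tx":0,"ty":0,"tz":-0.4,"ax":0,"ay":0,"az":0}
    - {"tx":0,"ty":0,"tz":-0.9,"ax":0,"ay":0,"az":0}
  gripper: 0.55

```text
clock: 48.18
eef_pos: [494.7, 204.7, 105.9]
tcp_rot: [3.141, 0.002, -0.063]
contact_force: [0.9, -0.5, -0.3]
opening: 0.551
grasp_force: 0.0
```

Call:
step_arm:
  moves:
    - {"tx":0,"ty":0,"tz":-1,"ax":0,"ay":0,"az":0}
    - {"tx":0,"ty":0,"tz":-1,"ax":0,"ay":0,"az":0}
    - {"tx":0,"ty":0.8,"tz":-1,"ax":0,"ay":0,"az":0}
    - {"tx":0,"ty":1,"tz":-0.8,"ax":0,"ay":0,"az":0}
    - {"tx":0,"ty":1,"tz":0,"ax":0,"ay":0,"az":0}

```text
clock: 48.8
eef_pos: [491.9, 134.8, 203.2]
tcp_rot: [-3.14, -0.004, -0.062]
contact_force: [0.7, 0.9, -0.1]
opening: 0.553
grasp_force: 0.0
```

Call:
step_arm:
  moves:
    - {"tx":0,"ty":1,"tz":0,"ax":0,"ay":0,"az":0}
    - {"tx":0,"ty":1,"tz":0,"ax":0,"ay":0,"az":0}
    - {"tx":0,"ty":1,"tz":0,"ax":0,"ay":0,"az":0}
    - {"tx":0,"ty":1,"tz":0,"ax":0,"ay":0,"az":0}
    - {"tx":0,"ty":1,"tz":0,"ax":0,"ay":0,"az":0}

```text
clock: 49.42
eef_pos: [483.1, 9.6, 201.5]
tcp_rot: [-3.142, -0.001, -0.062]
contact_force: [0.8, -0.1, -0.3]
opening: 0.549
grasp_force: 0.0
```

```bash
python3 plan.py "550.8 -258.1 170 -0.063" "550.8 -258.1 170 -1.505" "550.8 -258.1 102 -1.505" ; python3 - <<'E'
from h import *
p,d=grab("top");H=hsv(p);X=pts("top",d);h,s,v=[H[...,i] for i in range(3)]
m=(abs(X[...,0]-505)<100)&(abs(X[...,1]-200)<45)&(X[...,2]>72)&(X[...,2]<90)
for b in blobs(m,50): print("rake",b.sum(),rect(X[b][:,:2]),X[b].mean(0).round(1))
for b in blobs(((h<6)|(h>174))&(s>150)&(v>60)&(X[...,2]>85),40):
    print("handle",b.sum(),rect(X[b][:,:2]))
E
```

```text
t 49.42 pos [483.1   9.6 201.5] rpy [-3.142e+00 -1.000e-03 -6.200e-02] q [ 0.02  0.2   1.98 -0.    0.96  1.65] F [ 0.8 -0.1 -0.3] open 0.549 grip 0.0
-> 550.8 -258.1 170 -0.063 | az total 0.000 (rows 1) | shift total [ 3.38 10.51  1.26] n 11 per row [0.307 0.956 0.115]
-> 550.8 -258.1 170 -1.505 | az total 0.918 (rows 8) | shift total [ 0. -0. -0.] n 1 per row [ 0. -0. -0.]
-> 550.8 -258.1 102 -1.505 | az total -0.000 (rows 0) | shift total [ 0.   -0.    2.72] n 3 per row [ 0.    -0.     0.907]
rake 361 (array([494. , 205.9]), array([108.1,  16.7]), np.float64(-0.066)) [493.7 205.2  77.5]
handle 195 (array([ 552.5, -266.6]), array([68.6, 14.9]), np.float64(-1.493))
```

The rake is back within about 1 mm of its start: (494,205), yaw -0.066, top at 77 mm. The handle is still closed, so I go back to the valve.

Call:
step_arm:
  moves:
    - {"tx":0.31,"ty":0.96,"tz":0,"ax":0,"ay":0,"az":0}
    - {"tx":0.31,"ty":0.96,"tz":0,"ax":0,"ay":0,"az":0}
    - {"tx":0.31,"ty":0.96,"tz":0,"ax":0,"ay":0,"az":0}
    - {"tx":0.31,"ty":0.96,"tz":0,"ax":0,"ay":0,"az":0}
    - {"tx":0.31,"ty":0.96,"tz":0,"ax":0,"ay":0,"az":0}

```text
clock: 50.1
eef_pos: [514.6, -112.3, 201.4]
tcp_rot: [-3.142, -0.001, -0.063]
contact_force: [-0.8, 0.1, 0.5]
opening: 0.552
grasp_force: 0.0
```

Call:
step_arm:
  moves:
    - {"tx":0.31,"ty":0.96,"tz":0,"ax":0,"ay":0,"az":0}
    - {"tx":0.31,"ty":0.96,"tz":0,"ax":0,"ay":0,"az":0}
    - {"tx":0.31,"ty":0.96,"tz":0,"ax":0,"ay":0,"az":0}
    - {"tx":0.31,"ty":0.96,"tz":0,"ax":0,"ay":0,"az":0}
    - {"tx":0.31,"ty":0.96,"tz":0,"ax":0,"ay":0,"az":0}

```text
clock: 50.72
eef_pos: [545.9, -235.1, 201.1]
tcp_rot: [3.142, -0.0, -0.062]
contact_force: [-0.3, 0.7, -0.6]
opening: 0.555
grasp_force: 0.0
```

Call:
step_arm:
  moves:
    - {"tx":0.28,"ty":0.91,"tz":0,"ax":0,"ay":0,"az":0}
    - {"tx":0,"ty":0,"tz":0.4,"ax":0,"ay":0,"az":0.115}
    - {"tx":0,"ty":0,"tz":0.4,"ax":0,"ay":0,"az":0.115}
    - {"tx":0,"ty":0,"tz":0.4,"ax":0,"ay":0,"az":0.115}
    - {"tx":0,"ty":0,"tz":0,"ax":0,"ay":0,"az":0.115}

```text
clock: 51.35
eef_pos: [550.7, -257.6, 169.8]
tcp_rot: [3.141, 0.002, -0.791]
contact_force: [0.2, -0.5, 0.7]
opening: 0.549
grasp_force: 0.0
```

Call:
step_arm:
  moves:
    - {"tx":0,"ty":0,"tz":0,"ax":0,"ay":0,"az":0.115}
    - {"tx":0,"ty":0,"tz":0,"ax":0,"ay":0,"az":0.115}
    - {"tx":0,"ty":0,"tz":0,"ax":0,"ay":0,"az":0.115}
    - {"tx":0,"ty":0,"tz":0,"ax":0,"ay":0,"az":0.113}
    - {"tx":0,"ty":0,"tz":0,"ax":0,"ay":0,"az":0}

```text
clock: 51.98
eef_pos: [551.1, -257.7, 170.7]
tcp_rot: [3.141, 0.0, -1.503]
contact_force: [0.5, 0.3, -0.1]
opening: 0.552
grasp_force: 0.0
```

```bash
python3 plan.py "551 -258.1 101.5 -1.505"
```

```text
t 51.98 pos [ 551.1 -257.7  170.7] rpy [ 3.141  0.    -1.503] q [-0.44  0.42  1.74  0.    0.98  2.63] F [ 0.5  0.3 -0.1] open 0.552 grip 0.0
-> 551 -258.1 101.5 -1.505 | az total 0.001 (rows 1) | shift total [0.02 0.01 2.77] n 3 per row [0.005 0.002 0.923]
```

Call:
step_arm:
  moves:
    - {"tx":0,"ty":0,"tz":0.8,"ax":0,"ay":0,"az":0}
    - {"tx":0,"ty":0,"tz":0.8,"ax":0,"ay":0,"az":0}
    - {"tx":0,"ty":0,"tz":0.8,"ax":0,"ay":0,"az":0}
    - {"tx":0,"ty":0,"tz":0.37,"ax":0,"ay":0,"az":0}
    - {"tx":0,"ty":0,"tz":0,"ax":0,"ay":0,"az":0}

```text
clock: 52.6
eef_pos: [550.8, -257.2, 101.1]
tcp_rot: [3.141, 0.001, -1.503]
contact_force: [1.5, 0.3, 0.4]
opening: 0.548
grasp_force: 0.0
```

Call:
step_arm:
  moves:
    - {"tx":0,"ty":0,"tz":0,"ax":0,"ay":0,"az":0}
    - {"tx":0,"ty":0,"tz":0,"ax":0,"ay":0,"az":0}
    - {"tx":0,"ty":0,"tz":0,"ax":0,"ay":0,"az":0}
    - {"tx":0,"ty":0,"tz":0,"ax":0,"ay":0,"az":0}
    - {"tx":0,"ty":0,"tz":0,"ax":0,"ay":0,"az":0}
  gripper: 0
  newtons: 30

```text
clock: 53.22
eef_pos: [550.8, -257.4, 102.4]
tcp_rot: [3.141, -0.0, -1.504]
contact_force: [-3.6, -0.3, 5.6]
opening: 0.184
grasp_force: 32.3
```

Call:
step_arm:
  moves:
    - {"tx":0.015,"ty":0.314,"tz":0,"ax":0,"ay":0,"az":-0.0625}
    - {"tx":0.015,"ty":0.314,"tz":0,"ax":0,"ay":0,"az":-0.0625}
    - {"tx":0.015,"ty":0.314,"tz":0,"ax":0,"ay":0,"az":-0.0625}
    - {"tx":0.015,"ty":0.314,"tz":0,"ax":0,"ay":0,"az":-0.0625}
    - {"tx":0,"ty":0,"tz":0,"ax":0,"ay":0,"az":0}

```text
clock: 53.85
eef_pos: [520.6, -265.6, 102.5]
tcp_rot: [-3.141, -0.001, -1.111]
contact_force: [-3.2, 1.4, 5.8]
opening: 0.185
grasp_force: 32.3
```

Call:
step_arm:
  moves:
    - {"tx":0.015,"ty":0.314,"tz":0,"ax":0,"ay":0,"az":-0.0625}
    - {"tx":0.015,"ty":0.314,"tz":0,"ax":0,"ay":0,"az":-0.0625}
    - {"tx":0.015,"ty":0.314,"tz":0,"ax":0,"ay":0,"az":-0.0625}
    - {"tx":0.015,"ty":0.314,"tz":0,"ax":0,"ay":0,"az":-0.0625}
    - {"tx":0,"ty":0,"tz":0,"ax":0,"ay":0,"az":0}

```text
clock: 54.48
eef_pos: [495.7, -284.7, 102.5]
tcp_rot: [3.141, -0.0, -0.718]
contact_force: [-4.0, 0.2, 7.5]
opening: 0.178
grasp_force: 32.5
```

```bash
python3 plan.py; python3 -c "
from h import *
P=r.sense()['eef_pos'];a=np.arctan2(P[1]+337.7,P[0]-556.3);b=np.arctan2(-258.1+337.7,550.9-556.3);print('turn',a-b)"
```

```text
t 54.48 pos [ 495.7 -284.7  102.5] rpy [ 3.141 -0.    -0.718] q [-0.52  0.46  1.87 -0.    0.81  1.77] F [-4.   0.2  7.5] open 0.178 grip 32.5
turn 0.7847903271415075
```

The handle has turned 0.785 rad from closed. I release, back off well away and look at everything.

Call:
step_arm:
  moves:
    - {"tx":0,"ty":0,"tz":0,"ax":0,"ay":0,"az":0}
    - {"tx":0,"ty":0,"tz":0,"ax":0,"ay":0,"az":0}
    - {"tx":0,"ty":0,"tz":0,"ax":0,"ay":0,"az":0}
    - {"tx":0,"ty":0,"tz":-0.5,"ax":0,"ay":0,"az":0}
    - {"tx":0,"ty":0,"tz":-1,"ax":0,"ay":0,"az":0}
  gripper: 0.7

```text
clock: 55.1
eef_pos: [495.6, -283.9, 139.2]
tcp_rot: [3.141, 0.002, -0.719]
contact_force: [0.6, -0.6, 1.0]
opening: 0.698
grasp_force: 0.0
```

Call:
step_arm:
  moves:
    - {"tx":0,"ty":0,"tz":-1,"ax":0,"ay":0,"az":0}
    - {"tx":0,"ty":0,"tz":-1,"ax":0,"ay":0,"az":0}
    - {"tx":0,"ty":0,"tz":-1,"ax":0,"ay":0,"az":0}
    - {"tx":-0.6,"ty":0.9,"tz":-0.5,"ax":0,"ay":0,"az":0}
    - {"tx":-0.6,"ty":0.9,"tz":0,"ax":0,"ay":0,"az":0}

```text
clock: 55.72
eef_pos: [444.0, -298.8, 228.6]
tcp_rot: [-3.141, -0.003, -0.718]
contact_force: [-0.1, -0.3, 0.1]
opening: 0.702
grasp_force: 0.0
```

Call:
step_arm:
  moves:
    - {"tx":-0.3,"ty":1,"tz":0,"ax":0,"ay":0,"az":0}
    - {"tx":0,"ty":1,"tz":0,"ax":0,"ay":0,"az":0}
    - {"tx":0,"ty":1,"tz":0,"ax":0,"ay":0,"az":0}
    - {"tx":0,"ty":1,"tz":0,"ax":0,"ay":0,"az":0}
    - {"tx":0,"ty":0,"tz":0,"ax":0,"ay":0,"az":0}

```text
clock: 56.35
eef_pos: [371.7, -369.5, 227.3]
tcp_rot: [3.141, -0.001, -0.721]
contact_force: [0.3, -0.0, 0.8]
opening: 0.7
grasp_force: 0.0
```

```bash
python3 plan.py; python3 - <<'E'
from h import *
p,d=grab("top");save("t10",p);H=hsv(p);X=pts("top",d);h,s,v=[H[...,i] for i in range(3)]
m=(abs(X[...,0]-505)<100)&(abs(X[...,1]-200)<45)&(X[...,2]>72)&(X[...,2]<90)
for b in blobs(m,50): print("rake",b.sum(),rect(X[b][:,:2]),X[b].mean(0).round(1))
for b in blobs(((h<6)|(h>174))&(s>150)&(v>60)&(X[...,2]>85),40):
    c,_,a=rect(X[b][:,:2]);print("handle",b.sum(),c,a,"angle by axis",np.arctan2(c[1]+337,c[0]-556.5)-1.641)
m=(abs(X[...,0]-542)<95)&(abs(X[...,1]-395)<55)&(X[...,2]>30)&(X[...,2]<80)
for b in blobs(m,15): print("basket",b.sum(),X[b].mean(0).round())
E
```

```text
t 56.35 pos [ 371.7 -369.5  227.3] rpy [ 3.141e+00 -1.000e-03 -7.210e-01] q [-0.79  0.23  1.88 -0.    1.03  1.51] F [ 0.3 -0.   0.8] open 0.7 grip 0.0
rake 364 (array([493.8, 205.6]), array([108.4,  16.3]), np.float64(-0.058)) [493.7 205.2  77.3]
handle 210 [ 504.1 -290.5] -0.714 angle by axis 0.7747800898631918
basket 670 [541. 391.  36.]
```

View pics/t10.png

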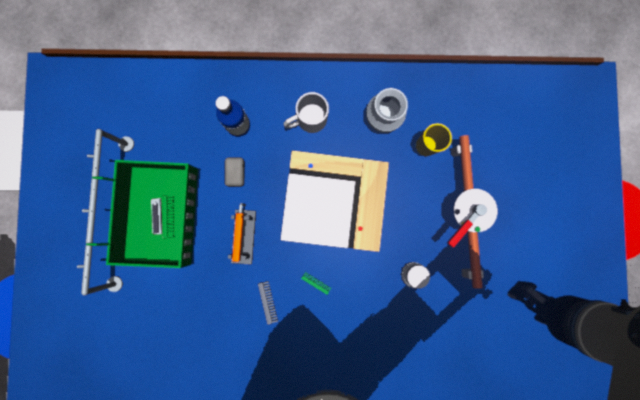

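The handle covers the yellow dot at (462,232), at about 0.78 rad. The clipper (156,216) and comb (171,217) are in the basket, the rake is in its cradle at (239,235), the bystanders have not moved and the arm is clear. I hand it in.

```bash
python3 -c "
from rig import workorder
print(workorder.sign_off())"
```

```text
the job is handed in; nothing more can be done
None
```

I handed the job in with every step done, but sign-off returned no verdict: the water was shut, the comb and clipper went into the basket, the joint was raked from red to blue, the rake is back in its cradle, and the handle is half on at about 0.78 rad.

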